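Strip the relay test jig and sweep down the bench

ROBOT

A 6-joint arm with a two-finger parallel gripper is mounted at the origin on the work surface. World frame = base frame: x ahead of the robot, y to its left, z up, the work surface at z = 0. Lengths are in m, angles in rad, forces in N, time in s.
With the tool pointing down it reaches from about 0.225 to 0.725 m from the base axis. Payload 3.1 kg.
Tool frame: the origin (TCP) lies midway between the tips of the shut fingers; the grasp point (between the pads) lies 19 mm behind it; z points along the fingers, y is the line along which they close (so a half turn about z gives the same grasp; the last joint's range is limited). The gripper opens to 85 mm and grips with 20 to 120 N. Pads are 22 mm wide; open, the fingers measure 114 mm over their backs; the gripper's body (76 mm by 85 mm) begins 54 mm behind the grasp point. The pads swing forward as they close: fully open they stand 13 mm farther back than shut.
Start: joints at [1.041, 0.048, 0.099, 1.622, 0, 1.443], TCP at [0.205, 0.483, 0.231] pointing down, gripper open.
Joint ranges: [-2.91, 2.91], [-0.99, 1.94], [-1.21, 1.42], [-2.12, 2.29], [-1.49, 1.47], [-3.14, 3.14]. Speed limits (rad/s): [2.79, 2.79, 3.14, 3.14, 3.14, 3.14].

INTERFACE

Orientations are given as a unit quaternion [w, x, y, z].
In Python, from station import bot gives the robot as it stands.
- The arm moves only by the tool jog_arm, never from a script. Its argument "plan" is a list of rows, each an object of numbers: "dx", "dy", "dz": the shift along the tool's x, y, z as a fraction of full scale; "rx", "ry", "rz": the turn, a rotation vector about the tool's x, y, z as a fraction of full scale; "jaw": the closure, from -1 (fully open) to 1 (shut). A call has 1 to 12 rows; each row shifts and turns the commanded pose from where the row before left it, along the tool's axes as they then stand; what a row does not reach is not made up. Full scale, the value 1, is 25 mm for a shift and 0.12 rad for a turn. A row lasts 1/8 s, in which the tool goes at most 62.5 mm and 10.7 degrees, less where a joint would pass 70% of its speed; a pose out of reach is approached as far as the arm can. A call with a number of a shift or a turn outside -1 to 1 is refused whole. A call with a gripper value outside its range is refused whole. The fingers move at their own pace and stop on an object; "squeeze" is the grip in N (left out, the last holds). Time passes only in rows, so rows that do not move let the fingers close. It gives the time, the measured TCP pose, the force, the opening and the grip force at its end, in the units of the state.
- bot.observe(): the state, without advancing time (a new reading comes with each control period).
- bot.snapshot(name): name is "scene" or "side" or "wrist"; returns the picture (420x560x3 uint8, red, green, blue); there is no depth.
- bot.get_calibration(name): a dict with "camera_matrix" (3x3 intrinsics, pixels), "dist_coeffs" ([k1, k2, p1, p2, k3] as OpenCV has them; the pictures are not rectified), "R" (3x3) and "t" (3): a world point X has camera coordinates R X + t. Camera axes: x right, y down, z forward; pixel columns grow to the right and rows downward; lengths in m; the calibration is good to about 2 mm. A picture is of the moment at which its call begins: read the wrist's pose just before it. get_calibration takes no time and is no camera call; for the wrist camera it gives the pose at the moment of the call.
- bot.finish_job(): hands the job in; it is judged then, once.
The state is a dict: "t": time; "joints": joint angles; "qvel": joint speeds; "joint_torque": joint torques, N m; "eef_pos": TCP position; "ee_rot": TCP orientation; "ft_force": force on the tool from outside, world axes, zero at the start; "ft_torque": the same for the moment, N m; "grip_width": finger opening in m; "gripper_force": force on a finger pad.
Only numpy, scipy, OpenCV 4.12 (cv2) and the standard library are available. Lean on these libraries where they do the work, as an engineer would, in place of code of your own. Each camera call takes 0.05 s, during which the arm holds its last target. There are 200 camera calls.

TASK

First throw the isolator's toggle lever fully over to off; then pull every relay block straight up off the test jig's rail, against its sprung catches, and stand them upright on the floor of the black tray. Sweep all the aluminium offcuts lying on the bench well into the steel-fenced bay, using the bench brush and never the fingers, and finish with the brush standing back in its holder. Leave the tape, screwdriver and jar alone.

Things in the scene. Friction and masses are not known exactly. Their poses are not given: they have to be found in the camera images.
- isolator (a joint): hinge angle of the isolator's toggle lever: 0 to 0.15 = on (at the start), 1.0 = fully off (end stop); it stays where it is left and swings easily (about 1 N at its tip)
- isolator_tip (a point): centre of the black ball (26 mm diameter) at the tip of the isolator's steel toggle lever, 80 mm from the hinge axis, 92 mm above the bench when on; going to off it passes over the top (102 mm) towards the base's +x
- isolator_base: grey block 70 (x) x 50 (y) x 25 mm high that carries the isolator's toggle lever; origin: centre of its underside; the hinge axis runs along its y, 22 mm up; the lever leans 0.5 rad towards its -x (roughly towards the robot) when on, 0.5 rad towards its +x when off
- jig: test jig screwed to the bench: dark base plate 90 (x) x 300 (y) x 12 mm with an aluminium rail 34 mm wide along its y, its top 42 mm up; origin: centre of its underside. Stations at y = -99, -33, +33, +99 mm; a clipped relay block's origin is 20 mm above the jig's origin. Steel catch noses on both sides of the rail at each station
- tray: black open tray fixed to the bench, 130 (x) x 290 (y) x 30 mm high outside, walls and floor 4 mm; origin: centre of its underside
- bay: steel fence screwed to the bench, no floor, walls 8 mm thick, 30 mm high: a bay 190 mm wide (its x) and 180 mm deep. Origin: on the bench in the middle of the mouth, which faces its +y; the bay runs from y = 0 to -180 mm. The wall at x = +95 mm goes on as a straight guide to y = +290 mm; at x = -95 mm a lip flares outward at 45 degrees from the mouth to about (-155, +55) mm
- brush: bench brush that stands on its bristles: foot 34 (its x) x 130 (its y) x 46 mm high, on it a wooden bar handle 24 (x) x 90 (y) mm from 46 to 100 mm above the origin. Origin: centre of its underside; it sweeps along its x with the 130 mm long side. Mass about 250 g. It starts in its holder
- dock: the brush's holder: dark shallow steel tray fixed to the bench, 58 (x) x 154 (y) mm outside, walls and floor 4 mm, rim 13 mm high, inside 50 x 146 mm; origin: centre of its underside; the brush stands in it with its long side along the holder's y
- tape: bystander: roll of tape 90 mm diameter, 24 mm high; leave alone
- screwdriver: bystander: lying screwdriver with green handle; leave alone
- jar: bystander: jar 60 mm diameter, 70 mm high; leave alone
- module0: grey relay block 60 (its x) x 44 (y) x 86 mm high; nose 42 (x) x 44 (y) mm, from 54 to 86 mm up, to pinch; 6 mm black nub on top. Two legs below, 22 mm high, straddle the rail. Origin: centre of the legs' underside, z up. Starts clipped on the rail, axes as the jig's; sprung catches let go when it is pulled straight up with 8 to 16 N for 8 mm; clear at 25 mm. 160 g. 3 or 4 of 4 present
- module1: grey relay block 60 (its x) x 44 (y) x 86 mm high; nose 42 (x) x 44 (y) mm, from 54 to 86 mm up, to pinch; 6 mm black nub on top. Two legs below, 22 mm high, straddle the rail. Origin: centre of the legs' underside, z up. Starts clipped on the rail, axes as the jig's; sprung catches let go when it is pulled straight up with 8 to 16 N for 8 mm; clear at 25 mm. 160 g. 3 or 4 of 4 present
- module2: grey relay block 60 (its x) x 44 (y) x 86 mm high; nose 42 (x) x 44 (y) mm, from 54 to 86 mm up, to pinch; 6 mm black nub on top. Two legs below, 22 mm high, straddle the rail. Origin: centre of the legs' underside, z up. Starts clipped on the rail, axes as the jig's; sprung catches let go when it is pulled straight up with 8 to 16 N for 8 mm; clear at 25 mm. 160 g. 3 or 4 of 4 present
- module3: grey relay block 60 (its x) x 44 (y) x 86 mm high; nose 42 (x) x 44 (y) mm, from 54 to 86 mm up, to pinch; 6 mm black nub on top. Two legs below, 22 mm high, straddle the rail. Origin: centre of the legs' underside, z up. Starts clipped on the rail, axes as the jig's; sprung catches let go when it is pulled straight up with 8 to 16 N for 8 mm; clear at 25 mm. 160 g. 3 or 4 of 4 present
- offcut0: aluminium extrusion offcut, a bar 60 (its x) x 30 (its y) x 22 mm high, lying on the bench; origin: centre of its underside. Mass about 50 g. May be absent (4 to 6 of the six are there)
- offcut1: aluminium extrusion offcut, a bar 60 (its x) x 30 (its y) x 22 mm high, lying on the bench; origin: centre of its underside. Mass about 50 g. May be absent (4 to 6 of the six are there)
- offcut2: aluminium extrusion offcut, a bar 60 (its x) x 30 (its y) x 22 mm high, lying on the bench; origin: centre of its underside. Mass about 50 g. May be absent (4 to 6 of the six are there)
- offcut3: aluminium extrusion offcut, a bar 60 (its x) x 30 (its y) x 22 mm high, lying on the bench; origin: centre of its underside. Mass about 50 g. May be absent (4 to 6 of the six are there)
- offcut4: aluminium extrusion offcut, a bar 60 (its x) x 30 (its y) x 22 mm high, lying on the bench; origin: centre of its underside. Mass about 50 g. May be absent (4 to 6 of the six are there)
- offcut5: aluminium extrusion offcut, a bar 60 (its x) x 30 (its y) x 22 mm high, lying on the bench; origin: centre of its underside. Mass about 50 g. May be absent (4 to 6 of the six are there)
Mind the look-alikes: they are no part of the job. What is shaped like the isolator_base but green is not meant.

How it is judged:
By the outcome, as a careful person would: the job done as asked, in the order asked, and still so for the second after the job is handed in, with the robot touching nothing.
Of module0, module1, module2, module3 only 3 to 4 are there at a start; the rules pass over those that are not, and their reading is None.
Of offcut0, offcut1, offcut2, offcut3, offcut4, offcut5 only 4 to 6 are there at a start; the rules pass over those that are not, and their reading is None.
At some moment in a run one of offcut0, offcut1, offcut2, offcut3, offcut4, offcut5 may be knocked a few centimetres aside while the robot is not near it.
It also fails if it takes over 208 s, if anything falls off the work surface, if the arm or the gripper's body presses on something with over 40 N, if the wrist force passes 120 N, or if a joint passes its speed limit or range.

## Working session

There is one attempt and no reset: what is moved stays moved. The work goes in short steps, Python scripts to look and compute and a tool call to move; the robot and the scene stay as the last step left them, time stands still between calls to the robot, and variables do not carry over. Pictures are saved under pics/ and viewed, at most 14 in all, crops included, and the job is handed in when it is done.

Besides the shell and the picture viewer there is one more tool, called after ">>>" in YAML: its name, and indented under it one key for each argument. jog_arm: Moves the arm, as the interface text tells. Its arguments: {"type":"object","properties":{"plan":{"type":"array"},"squeeze":{"type":"number"}},"required":["plan"]}

```bash
ls; mkdir -p pics; cat > h.py <<'E'
from station import bot
import numpy as np, cv2
def cal(n):
    c=bot.get_calibration(n); return [np.array(c[k],float) for k in("camera_matrix","dist_coeffs","R","t")]
def proj(c,P): 
    K,d,R,t=c; return cv2.projectPoints(np.array(P,float).reshape(-1,3),cv2.Rodrigues(R)[0],t,K,d)[0].reshape(-1,2)
def ray(c,px):
    K,d,R,t=c; u=cv2.undistortPoints(np.array(px,float).reshape(-1,1,2),K,d).reshape(-1,2)
    D=np.c_[u,np.ones(len(u))]@R; return -R.T@t, D
def onz(c,px,z):
    o,D=ray(c,px); return o+D*((np.reshape(z,-1)-o[2])/D[:,2])[:,None]
def tri(c1,p1,c2,p2):
    o1,D1=ray(c1,p1);o2,D2=ray(c2,p2);out=[]
    for a,b in zip(D1,D2):
        s=np.linalg.lstsq(np.c_[a,-b],o2-o1,rcond=None)[0]; A=o1+a*s[0];B=o2+b*s[1]; out.append([*(A+B)/2,np.linalg.norm(A-B)])
    return np.array(out)
def save(n,f,crop=None,s=1):
    im=bot.snapshot(n) 
    cv2.imwrite('pics/raw_'+f+'.png',im[...,::-1])
    if crop: x0,y0,x1,y1=crop; im=im[y0:y1,x0:x1]
    cv2.imwrite('pics/'+f+'.png',cv2.resize(im,None,fx=s,fy=s,interpolation=cv2.INTER_CUBIC)[...,::-1])
E
python3 - <<'E'
from h import *
np.set_printoptions(precision=3,suppress=True)
save('scene','scene0',None,1.42); save('side','side0',None,1.42)
for n in('scene','side','wrist'):
    K,d,R,t=cal(n); print(n,K[0],K[1],d,-R.T@t,R[2])
print(bot.observe())
E
```

```text
pics
scene [435.186   0.    282.445] [  0.    435.186 211.845] [-0.025  0.     0.     0.     0.   ] [ 1.314 -0.28   0.941] [-0.664  0.173 -0.727]
side [500.596   0.    278.364] [  0.    500.596 211.099] [0.029 0.    0.    0.    0.   ] [-0.218 -1.086  0.758] [ 0.53   0.704 -0.472]
wrist [376.177   0.    270.256] [  0.    376.177 209.789] [0.031 0.    0.    0.    0.   ] [0.14  0.51  0.372] [ 0.257 -0.112 -0.96 ]
{'t': 0.1, 'joints': array([1.041, 0.049, 0.098, 1.622, 0.   , 1.443]), 'qvel': array([-0.   , -0.002,  0.003,  0.001,  0.   ,  0.001]), 'joint_torque': array([  0.002, -33.985,  32.094,   0.016,  -0.   ,   0.   ]), 'eef_pos': array([0.205, 0.483, 0.23 ]), 'ee_rot': array([-0.   ,  0.2  ,  0.98 , -0.001]), 'ft_force': array([-0.065, -0.686, -1.224]), 'ft_torque': array([-0.026,  0.01 , -0.012]), 'gripper_force': 0.0, 'grip_width': 0.08567824484698357}
```

View pics/scene0.png

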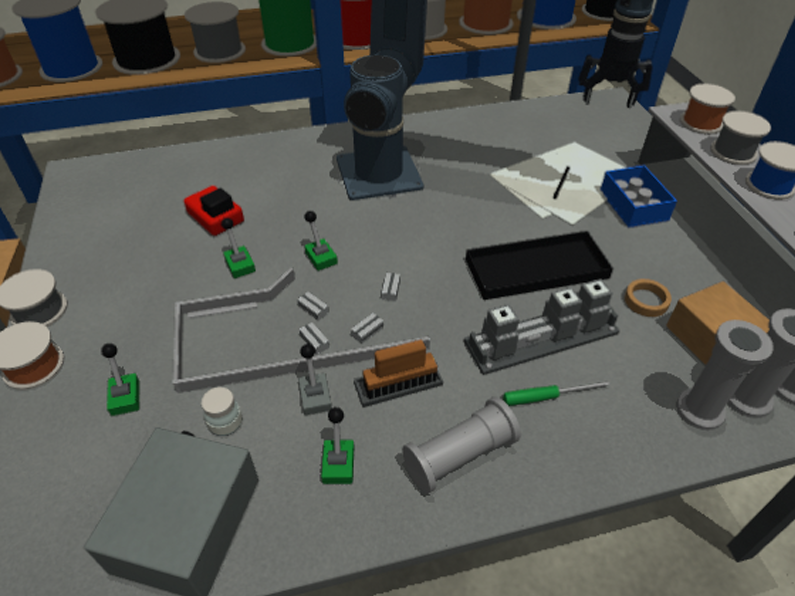

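View pics/side0.png

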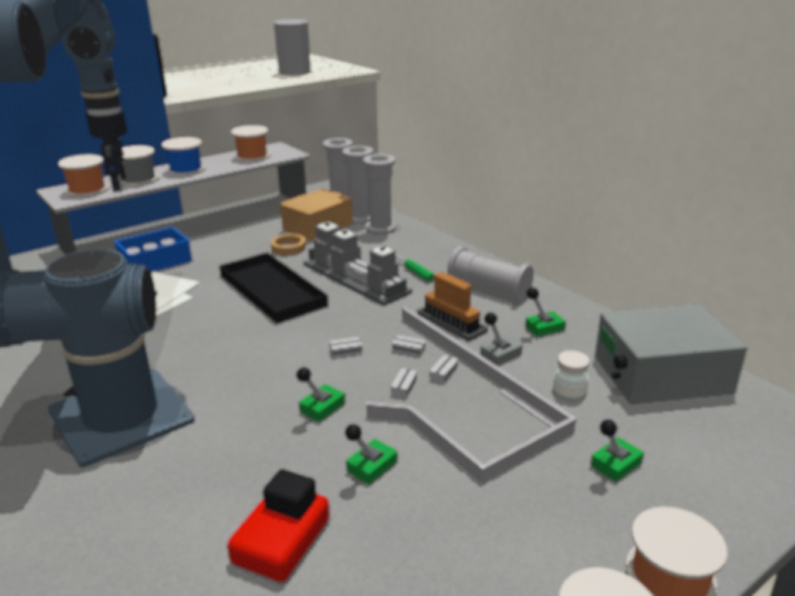

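```bash
python3 - <<'E'
import cv2
def c(f,o,x,y,w,h,s): 
    im=cv2.imread('pics/raw_'+f+'.png')[y:y+h,x:x+w]; cv2.imwrite('pics/'+o+'.png',cv2.resize(im,None,fx=s,fy=s,interpolation=cv2.INTER_CUBIC))
c('scene0','sA',115,175,200,150,4); c('scene0','sB',245,155,200,150,4); c('side0','dA',150,150,266,199,3)
E
```

```text
(no output)
```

View pics/sA.png

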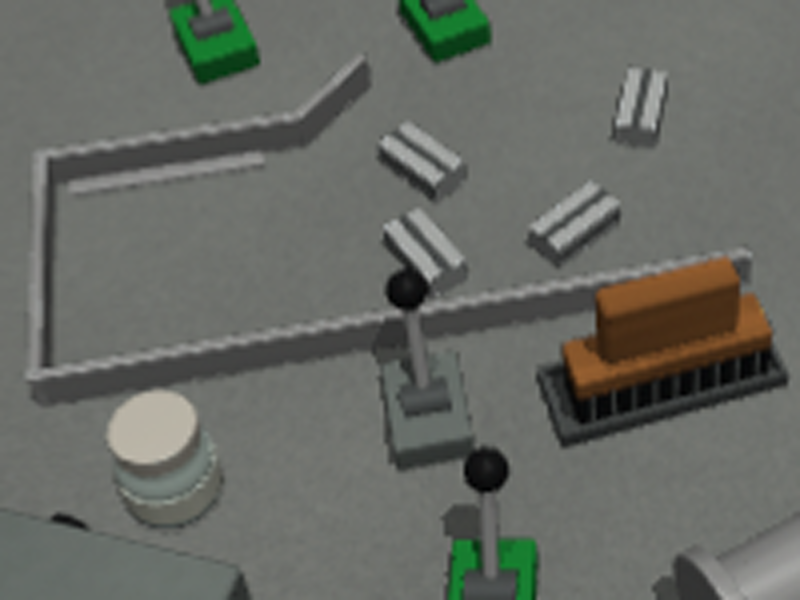

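View pics/sB.png

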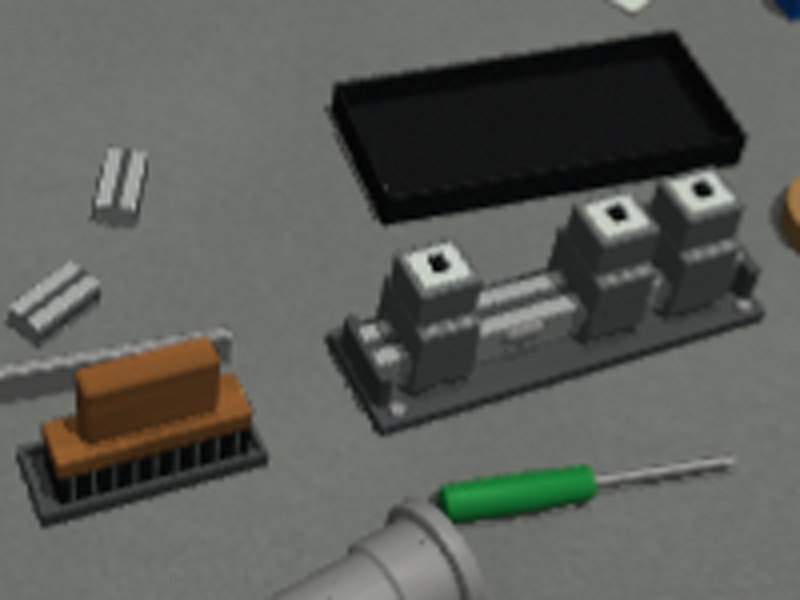

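View pics/dA.png

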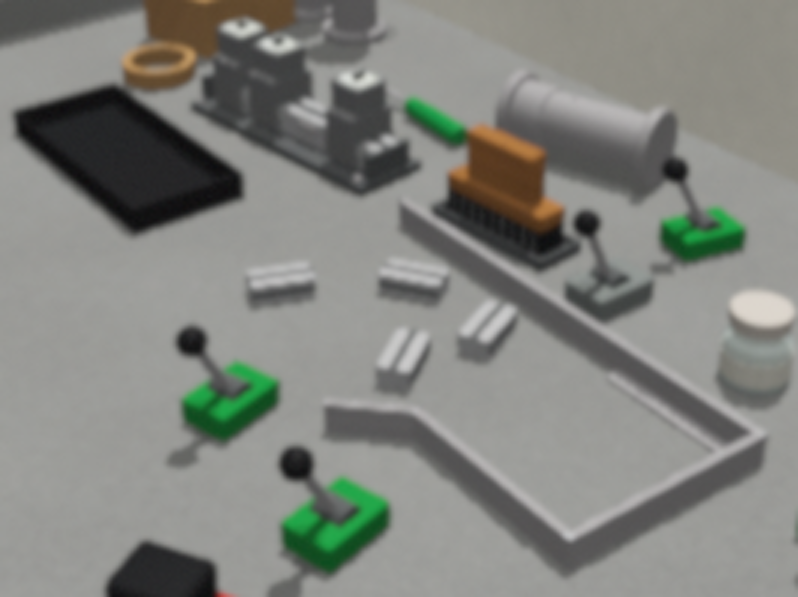

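```bash
cat > m.py <<'E'
from h import *
np.set_printoptions(precision=4,suppress=True)
cs,cd=cal('scene'),cal('side')
A=lambda p:np.array(p)/4+[115,175]
B=lambda p:np.array(p)/4+[245,155]
D=lambda p:np.array(p)/3+[150,150]
def T(n,p,f,q): print(n);print(tri(cs,f(p),cd,D(q)))
T('ball',[(407,289)],A,[(587,223)])
T('fence guide end,cornerE,cornerW,junction,lip end',[(747,252),(38,378),(42,157),(300,120),(365,62)],A,[(405,205),(765,433),(570,540),(412,412),(328,403)])
T('nubs',[(438,262),(617,212),(703,190)],B,[(360,76),(280,41),(243,22)])
T('tray',[(333,90),(385,218),(745,140),(675,38)],B,[(133,222),(242,180),(112,88),(15,118)])
T('brush top c',[(148,358)],B,[(508,140)])
T('offcuts',[(423,155),(425,247),(640,100),(575,217)],A,[(403,352),(488,322),(281,275),(413,272)])
print('dock',onz(cs,B([(20,450),(42,518),(265,455)]),.013),onz(cd,D([(432,210),(540,262),(580,238)]),.013))
print('isobase',onz(cs,A([(380,370),(457,352),(470,437),(395,462)]),.025))
print('jig',onz(cs,B([(328,340),(385,427),(763,312)]),.012))
print('brush top edge',onz(cs,B([(80,380),(215,345)]),.1))
E
python3 m.py
```

```text
ball
[[ 0.6202 -0.267   0.0958  0.0022]]
fence guide end,cornerE,cornerW,junction,lip end
[[ 0.5906 -0.0384  0.0271  0.0078]
 [ 0.5814 -0.5076  0.0292  0.0054]
 [ 0.3795 -0.503   0.0268  0.0028]
 [ 0.3848 -0.3173  0.026   0.0015]
 [ 0.3379 -0.2644  0.0268  0.0022]]
nubs
[[0.6326 0.089  0.1114 0.0035]
 [0.6194 0.2204 0.1115 0.0031]
 [0.6144 0.2862 0.1133 0.0004]]
tray
[[0.3656 0.1143 0.0186 0.0062]
 [0.4994 0.1136 0.017  0.0067]
 [0.4986 0.4022 0.0235 0.0023]
 [0.375  0.404  0.0215 0.0045]]
brush top c
[[ 0.6612 -0.1119  0.1063  0.0065]]
offcuts
[[ 0.4368 -0.2362  0.0192  0.0022]
 [ 0.5238 -0.2478  0.0201  0.0011]
 [ 0.4223 -0.0705  0.0218  0.0008]
 [ 0.5229 -0.1417  0.0211  0.0009]]
dock [[ 0.6397 -0.1904  0.013 ]
 [ 0.695  -0.1874  0.013 ]
 [ 0.6826 -0.0361  0.013 ]] [[ 0.6206 -0.0495  0.013 ]
 [ 0.6375 -0.1927  0.013 ]
 [ 0.699  -0.1834  0.013 ]]
isobase [[ 0.6233 -0.2917  0.025 ]
 [ 0.6212 -0.2411  0.025 ]
 [ 0.6883 -0.2442  0.025 ]
 [ 0.6952 -0.2923  0.025 ]]
jig [[0.5992 0.0349 0.012 ]
 [0.6796 0.048  0.012 ]
 [0.6499 0.341  0.012 ]]
brush top edge [[ 0.6601 -0.1526  0.1   ]
 [ 0.6536 -0.0647  0.1   ]]
```

Candidates for the isolator (first scene picture): green-based levers at (238,262), (320,252), (122,392), (338,465), and the grey-based one at (315,390). I choose the grey one; the close crop confirms a grey base, and its ball measures (0.620, -0.267, 0.096), which fits. There are three relay blocks and four offcuts.

>>> jog_arm:
  plan:
    - {"rz": 0.97,"jaw": 1}
    - {"rz": 0.97,"jaw": 1}
    - {"rz": 0.97,"jaw": 1}
    - {"rz": 0.97,"jaw": 1}
    - {"rz": 0.97,"jaw": 1}
    - {"rz": 0.97,"jaw": 1}
    - {"rz": 0.97,"jaw": 1}
    - {"rz": 0.97,"jaw": 1}
    - {"rz": 0.97,"jaw": 1}
    - {"rz": 1,"jaw": 1}
    - {"jaw": 1}
  squeeze: 60

```text
validation failed for argument at $.pl...
```

>>> jog_arm:
  plan:
    - {"dx": -1,"dy": 0.49}
    - {"dx": -1,"dy": 0.49}
    - {"dx": -1,"dy": 0.49}
    - {"dx": -1,"dy": 0.49}
    - {"dx": -1,"dy": 0.49}
    - {"dx": -1,"dy": 0.49}
    - {"dx": -1,"dy": 0.49}
    - {"dx": -1,"dy": 0.49}
    - {"dx": -1,"dy": 0.49}
    - {"dx": -1,"dy": 0.49}
    - {"dx": -1,"dy": 0.49}
    - {"dx": -1,"dy": 0.49}

```text
validation failed for argument at $.pl...
```

>>> jog_arm:
  plan:
    - {"dx": 0,"dy": 0,"dz": 0,"rx": 0,"ry": 0,"rz": 0.97,"jaw": 1}
    - {"dx": 0,"dy": 0,"dz": 0,"rx": 0,"ry": 0,"rz": 0.97,"jaw": 1}
  squeeze: 60

```text
t: 0.35
eef_pos: [0.2051, 0.4829, 0.2306]
ee_rot: [-0.0, 0.314, 0.949, -0.001]
ft_force: [0.4, -0.5, 0.1]
grip_width: 0.0511
gripper_force: 0.0
```

>>> jog_arm:
  plan:
    - {"dx": 0,"dy": 0,"dz": 0,"rx": 0,"ry": 0,"rz": 0.97,"jaw": 1}
    - {"dx": 0,"dy": 0,"dz": 0,"rx": 0,"ry": 0,"rz": 0.97,"jaw": 1}
    - {"dx": 0,"dy": 0,"dz": 0,"rx": 0,"ry": 0,"rz": 0.97,"jaw": 1}
    - {"dx": 0,"dy": 0,"dz": 0,"rx": 0,"ry": 0,"rz": 0.97,"jaw": 1}
    - {"dx": 0,"dy": 0,"dz": 0,"rx": 0,"ry": 0,"rz": 0.97,"jaw": 1}
    - {"dx": 0,"dy": 0,"dz": 0,"rx": 0,"ry": 0,"rz": 0.97,"jaw": 1}
    - {"dx": 0,"dy": 0,"dz": 0,"rx": 0,"ry": 0,"rz": 0.97,"jaw": 1}
    - {"dx": 0,"dy": 0,"dz": 0,"rx": 0,"ry": 0,"rz": 0.97,"jaw": 1}

```text
t: 1.35
eef_pos: [0.2051, 0.4828, 0.2306]
ee_rot: [0.0, 0.707, 0.707, -0.001]
ft_force: [0.7, 0.6, -0.2]
grip_width: -0.0001
gripper_force: 0.0
```

>>> jog_arm:
  plan:
    - {"dx": -1,"dy": 0.5,"dz": 0,"rx": 0,"ry": 0,"rz": 0,"jaw": 1}
    - {"dx": -1,"dy": 0.5,"dz": 0,"rx": 0,"ry": 0,"rz": 0,"jaw": 1}
    - {"dx": -1,"dy": 0.5,"dz": 0,"rx": 0,"ry": 0,"rz": 0,"jaw": 1}
    - {"dx": -1,"dy": 0.5,"dz": 0,"rx": 0,"ry": 0,"rz": 0,"jaw": 1}
    - {"dx": -1,"dy": 0.5,"dz": 0,"rx": 0,"ry": 0,"rz": 0,"jaw": 1}
    - {"dx": -1,"dy": 0.5,"dz": 0,"rx": 0,"ry": 0,"rz": 0,"jaw": 1}
    - {"dx": -1,"dy": 0.5,"dz": 0,"rx": 0,"ry": 0,"rz": 0,"jaw": 1}
    - {"dx": -1,"dy": 0.5,"dz": 0,"rx": 0,"ry": 0,"rz": 0,"jaw": 1}
    - {"dx": -1,"dy": 0.5,"dz": 0,"rx": 0,"ry": 0,"rz": 0,"jaw": 1}
    - {"dx": -1,"dy": 0.5,"dz": 0,"rx": 0,"ry": 0,"rz": 0,"jaw": 1}
    - {"dx": -1,"dy": 0.5,"dz": 0,"rx": 0,"ry": 0,"rz": 0,"jaw": 1}
    - {"dx": -1,"dy": 0.5,"dz": 0,"rx": 0,"ry": 0,"rz": 0,"jaw": 1}

```text
t: 2.85
eef_pos: [0.3569, 0.183, 0.2308]
ee_rot: [-0.0, 0.705, 0.709, -0.0]
ft_force: [0.1, 0.5, 0.2]
grip_width: 0.0
gripper_force: 0.0
```

>>> jog_arm:
  plan:
    - {"dx": -1,"dy": 0.5,"dz": 0,"rx": 0,"ry": 0,"rz": 0,"jaw": 1}
    - {"dx": -1,"dy": 0.5,"dz": 0,"rx": 0,"ry": 0,"rz": 0,"jaw": 1}
    - {"dx": -1,"dy": 0.5,"dz": 0,"rx": 0,"ry": 0,"rz": 0,"jaw": 1}
    - {"dx": -1,"dy": 0.5,"dz": 0,"rx": 0,"ry": 0,"rz": 0,"jaw": 1}
    - {"dx": -1,"dy": 0.5,"dz": 0,"rx": 0,"ry": 0,"rz": 0,"jaw": 1}
    - {"dx": -1,"dy": 0.5,"dz": 0,"rx": 0,"ry": 0,"rz": 0,"jaw": 1}
    - {"dx": -1,"dy": 0.5,"dz": 0,"rx": 0,"ry": 0,"rz": 0,"jaw": 1}
    - {"dx": -1,"dy": 0.5,"dz": 0,"rx": 0,"ry": 0,"rz": 0,"jaw": 1}
    - {"dx": -1,"dy": 0.5,"dz": 0,"rx": 0,"ry": 0,"rz": 0,"jaw": 1}
    - {"dx": -1,"dy": 0.5,"dz": 0,"rx": 0,"ry": 0,"rz": 0,"jaw": 1}
    - {"dx": -1,"dy": 0.5,"dz": 0,"rx": 0,"ry": 0,"rz": 0,"jaw": 1}
    - {"dx": -1,"dy": 0.5,"dz": 0,"rx": 0,"ry": 0,"rz": 0,"jaw": 1}

```text
t: 4.35
eef_pos: [0.5083, -0.116, 0.2306]
ee_rot: [-0.001, 0.705, 0.709, -0.0]
ft_force: [-0.2, -0.3, 0.6]
grip_width: -0.0
gripper_force: 0.0
```

>>> jog_arm:
  plan:
    - {"dx": -1,"dy": 0.44,"dz": 0,"rx": 0,"ry": 0,"rz": 0,"jaw": 1}
    - {"dx": -1,"dy": 0.44,"dz": 0,"rx": 0,"ry": 0,"rz": 0,"jaw": 1}
    - {"dx": -1,"dy": 0.44,"dz": 0,"rx": 0,"ry": 0,"rz": 0,"jaw": 1}
    - {"dx": -1,"dy": 0.44,"dz": 0,"rx": 0,"ry": 0,"rz": 0,"jaw": 1}
    - {"dx": -1,"dy": 0.44,"dz": 0,"rx": 0,"ry": 0,"rz": 0,"jaw": 1}
    - {"dx": -1,"dy": 0.44,"dz": 0,"rx": 0,"ry": 0,"rz": 0,"jaw": 1}

```text
t: 5.1
eef_pos: [0.5751, -0.2656, 0.2304]
ee_rot: [-0.001, 0.705, 0.709, -0.0]
ft_force: [-0.5, 0.2, 0.3]
grip_width: 0.0003
gripper_force: 0.0
```

>>> jog_arm:
  plan:
    - {"dx": 0,"dy": 0,"dz": 1,"rx": 0,"ry": 0,"rz": 0,"jaw": 1}
    - {"dx": 0,"dy": 0,"dz": 1,"rx": 0,"ry": 0,"rz": 0,"jaw": 1}
    - {"dx": 0,"dy": 0,"dz": 1,"rx": 0,"ry": 0,"rz": 0,"jaw": 1}
    - {"dx": 0,"dy": 0,"dz": 1,"rx": 0,"ry": 0,"rz": 0,"jaw": 1}
    - {"dx": 0,"dy": 0,"dz": 1,"rx": 0,"ry": 0,"rz": 0,"jaw": 1}
    - {"dx": 0,"dy": 0,"dz": 1,"rx": 0,"ry": 0,"rz": 0,"jaw": 1}
    - {"dx": 0,"dy": 0,"dz": 0.95,"rx": 0,"ry": 0,"rz": 0,"jaw": 1}

```text
t: 5.98
eef_pos: [0.5744, -0.2646, 0.0557]
ee_rot: [-0.001, 0.705, 0.709, -0.0]
ft_force: [0.5, 0.1, -0.6]
grip_width: 0.0002
gripper_force: 0.0
```

>>> jog_arm:
  plan:
    - {"dx": 0,"dy": 0.4,"dz": 0,"rx": 0,"ry": 0,"rz": 0,"jaw": 1}
    - {"dx": 0,"dy": 0.4,"dz": 0,"rx": 0,"ry": 0,"rz": 0,"jaw": 1}
    - {"dx": 0,"dy": 0.4,"dz": 0,"rx": 0,"ry": 0,"rz": 0,"jaw": 1}
    - {"dx": 0,"dy": 0.4,"dz": 0,"rx": 0,"ry": 0,"rz": 0,"jaw": 1}
    - {"dx": 0,"dy": 0.4,"dz": 0,"rx": 0,"ry": 0,"rz": 0,"jaw": 1}
    - {"dx": 0,"dy": 0.4,"dz": 0,"rx": 0,"ry": 0,"rz": 0,"jaw": 1}
    - {"dx": 0,"dy": 0.4,"dz": 0,"rx": 0,"ry": 0,"rz": 0,"jaw": 1}

```text
t: 6.85
eef_pos: [0.6453, -0.2641, 0.0566]
ee_rot: [-0.001, 0.705, 0.709, -0.0]
ft_force: [-0.9, -0.5, -0.3]
grip_width: -0.0003
gripper_force: 0.0
```

>>> jog_arm:
  plan:
    - {"dx": 0,"dy": 0.2,"dz": 0,"rx": 0,"ry": 0,"rz": 0,"jaw": 1}
    - {"dx": 0,"dy": 0.15,"dz": 0,"rx": 0,"ry": 0,"rz": 0,"jaw": 1}
    - {"dx": 0,"dy": 0.1,"dz": 0,"rx": 0,"ry": 0,"rz": 0,"jaw": 1}

```text
t: 7.22
eef_pos: [0.6559, -0.2647, 0.0577]
ee_rot: [-0.0, 0.705, 0.709, -0.001]
ft_force: [-3.7, -0.1, 1.3]
grip_width: 0.0001
gripper_force: 1.1
```

>>> jog_arm:
  plan:
    - {"dx": 0,"dy": 0.1,"dz": 0,"rx": 0,"ry": 0,"rz": 0,"jaw": 1}

```text
t: 7.35
eef_pos: [0.6565, -0.2648, 0.0579]
ee_rot: [-0.002, 0.706, 0.709, -0.002]
ft_force: [-10.3, 0.4, 6.4]
grip_width: 0.0002
gripper_force: 3.3
```

>>> jog_arm:
  plan:
    - {"dx": 0,"dy": 0.1,"dz": 0,"rx": 0,"ry": 0,"rz": 0,"jaw": 1}

```text
t: 7.48
eef_pos: [0.6566, -0.2648, 0.0579]
ee_rot: [-0.003, 0.706, 0.708, -0.004]
ft_force: [-16.2, 1.0, 7.4]
grip_width: 0.0001
gripper_force: 5.0
```

>>> jog_arm:
  plan:
    - {"dx": 0,"dy": -1,"dz": 0,"rx": 0,"ry": 0,"rz": 0,"jaw": 1}
    - {"dx": 0,"dy": -1,"dz": 0,"rx": 0,"ry": 0,"rz": 0,"jaw": 1}
    - {"dx": 0,"dy": -1,"dz": 0,"rx": 0,"ry": 0,"rz": 0,"jaw": 1}
    - {"dx": 0,"dy": -1,"dz": -1,"rx": 0,"ry": 0,"rz": 0,"jaw": 1}
    - {"dx": 0,"dy": 0,"dz": -1,"rx": 0,"ry": 0,"rz": 0,"jaw": 1}
    - {"dx": 0,"dy": 0,"dz": -1,"rx": 0,"ry": 0,"rz": 0,"jaw": 1}
    - {"dx": 0,"dy": 0,"dz": -1,"rx": 0,"ry": 0,"rz": 0,"jaw": 1}
    - {"dx": 0,"dy": 0,"dz": -1,"rx": 0,"ry": 0,"rz": 0,"jaw": 1}
    - {"dx": 0,"dy": 0,"dz": -1,"rx": 0,"ry": 0,"rz": 0,"jaw": 1}
    - {"dx": 1,"dy": 0,"dz": -1,"rx": 0,"ry": 0,"rz": -0.75,"jaw": -1}
    - {"dx": 1,"dy": 0,"dz": 0,"rx": 0,"ry": 0,"rz": 0,"jaw": -1}
    - {"dx": 1,"dy": 0,"dz": 0,"rx": 0,"ry": 0,"rz": 0,"jaw": -1}

```text
t: 8.98
eef_pos: [0.5567, -0.1895, 0.2331]
ee_rot: [0.001, 0.673, 0.74, 0.0]
ft_force: [-0.2, -0.1, 0.3]
grip_width: 0.0544
gripper_force: 0.0
```

>>> jog_arm:
  plan:
    - {"dx": 1,"dy": 0.2,"dz": 0,"rx": 0,"ry": 0,"rz": 0,"jaw": -1}
    - {"dx": 1,"dy": 0.2,"dz": 0,"rx": 0,"ry": 0,"rz": 0,"jaw": -1}
    - {"dx": 1,"dy": 0.2,"dz": 0,"rx": 0,"ry": 0,"rz": 0,"jaw": -1}
    - {"dx": 1,"dy": 0.2,"dz": 0,"rx": 0,"ry": 0,"rz": 0,"jaw": -1}
    - {"dx": 1,"dy": 0.2,"dz": 0,"rx": 0,"ry": 0,"rz": 0,"jaw": -1}
    - {"dx": 1,"dy": 0.2,"dz": 0,"rx": 0,"ry": 0,"rz": 0,"jaw": -1}
    - {"dx": 1,"dy": 0.2,"dz": 0,"rx": 0,"ry": 0,"rz": 0,"jaw": -1}
    - {"dx": 1,"dy": 0.2,"dz": 0,"rx": 0,"ry": 0,"rz": 0,"jaw": -1}
    - {"dx": 1,"dy": 0.2,"dz": 0,"rx": 0,"ry": 0,"rz": 0,"jaw": -1}
    - {"dx": 1,"dy": 0.2,"dz": 0,"rx": 0,"ry": 0,"rz": 0,"jaw": -1}
    - {"dx": 1,"dy": 0.2,"dz": 0,"rx": 0,"ry": 0,"rz": 0,"jaw": -1}
    - {"dx": 0,"dy": 0,"dz": 0,"rx": 0,"ry": 0,"rz": 0,"jaw": -1}

```text
t: 10.48
eef_pos: [0.5845, 0.0908, 0.2318]
ee_rot: [-0.001, 0.672, 0.741, -0.0]
ft_force: [-0.4, -1.3, -0.9]
grip_width: 0.0858
gripper_force: 0.0
```

```bash
cat > w.py <<'E'
import sys
from h import *
n=sys.argv[1]
c=bot.get_calibration('wrist'); a=bot.snapshot('wrist'); b=bot.snapshot('scene')
import pickle; pickle.dump(c,open('pics/%s.pkl'%n,'wb'))
cv2.imwrite('pics/raw_w%s.png'%n,a[...,::-1]);cv2.imwrite('pics/raw_s%s.png'%n,b[...,::-1])
E
python3 w.py 1; python3 - <<'E'
import cv2,numpy as np
a=cv2.imread('pics/raw_w1.png'); b=cv2.imread('pics/raw_s1.png')[190:310,130:250]
out=np.zeros((600,800,3),np.uint8); out[:420,:560]=a; out[360:600,560:800]=cv2.resize(b,(240,240)); cv2.imwrite('pics/v1.png',out)
E
```

```text
(no output)
```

View pics/v1.png

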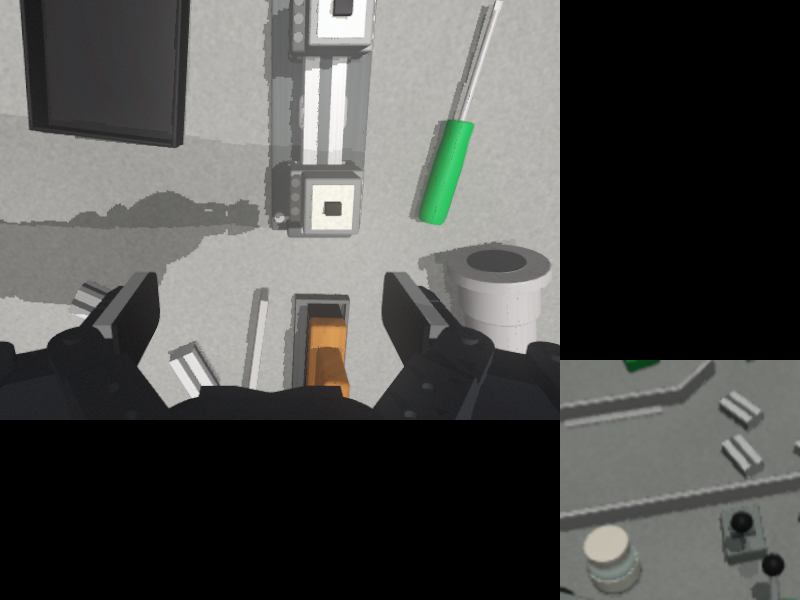

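The lever now leans towards the camera, so it is off. The wrist view shows the first module's nub at (333,208), the next at (343,5), and the tray's near corners at (30,130) and (180,146).

```bash
python3 - <<'E'
from h import *
import pickle
np.set_printoptions(precision=4,suppress=True)
c=pickle.load(open('pics/1.pkl','rb')); c=[np.array(c[k],float) for k in("camera_matrix","dist_coeffs","R","t")]
cs,cd=cal('scene'),cal('side')
print(onz(c,[(333,208),(343,5)],.112),onz(c,[(30,130),(180,146)],.03))
B=lambda p:np.array(p)/4+[245,155]
D=lambda p:np.array(p)/3+[150,150]
print(onz(cs,B([(438,262),(617,212),(703,190)]),.112),tri(c,[(333,208)],cd,D([(360,76)])))
print('tray',onz(cs,B([(333,90),(385,218),(745,140),(675,38)]),.03))
E
```

```text
[[0.6306 0.0907 0.112 ]
 [0.6176 0.221  0.112 ]] [[0.369  0.1136 0.03  ]
 [0.5007 0.113  0.03  ]]
[[0.6315 0.0903 0.112 ]
 [0.6183 0.2217 0.112 ]
 [0.6135 0.2868 0.112 ]] [[0.6325 0.0892 0.1095 0.0031]]
tray [[0.3739 0.1122 0.03  ]
 [0.5141 0.105  0.03  ]
 [0.5031 0.3986 0.03  ]
 [0.3812 0.4001 0.03  ]]
```

>>> jog_arm:
  plan:
    - {"dx": -0.09,"dy": 0.92,"dz": 0,"rx": 0,"ry": 0,"rz": 0,"jaw": -1}
    - {"dx": -0.09,"dy": 0.92,"dz": 0,"rx": 0,"ry": 0,"rz": 0,"jaw": -1}
    - {"dx": 0,"dy": 0,"dz": 1,"rx": 0,"ry": 0,"rz": 0,"jaw": -1}
    - {"dx": 0,"dy": 0,"dz": 1,"rx": 0,"ry": 0,"rz": 0,"jaw": -1}
    - {"dx": 0,"dy": 0,"dz": 1,"rx": 0,"ry": 0,"rz": 0,"jaw": -1}
    - {"dx": 0,"dy": 0,"dz": 1,"rx": 0,"ry": 0,"rz": 0,"jaw": -1}
    - {"dx": 0,"dy": 0,"dz": 1,"rx": 0,"ry": 0,"rz": 0,"jaw": -1}
    - {"dx": 0,"dy": 0,"dz": 1,"rx": 0,"ry": 0,"rz": 0,"jaw": -1}
    - {"dx": 0,"dy": 0,"dz": 0.16,"rx": 0,"ry": 0,"rz": 0,"jaw": -1}
    - {"dx": 0,"dy": 0,"dz": 0,"rx": 0,"ry": 0,"rz": 0,"jaw": -1}

```text
t: 11.82
eef_pos: [0.6313, 0.0879, 0.0788]
ee_rot: [-0.0, 0.673, 0.74, -0.0]
ft_force: [0.1, -0.7, 0.3]
grip_width: 0.0855
gripper_force: 0.0
```

>>> jog_arm:
  plan:
    - {"dx": 0,"dy": 0,"dz": 0,"rx": 0,"ry": 0,"rz": 0,"jaw": 1}
    - {"dx": 0,"dy": 0,"dz": 0,"rx": 0,"ry": 0,"rz": 0,"jaw": 1}
    - {"dx": 0,"dy": 0,"dz": 0,"rx": 0,"ry": 0,"rz": 0,"jaw": 1}
    - {"dx": 0,"dy": 0,"dz": 0,"rx": 0,"ry": 0,"rz": 0,"jaw": 1}
    - {"dx": 0,"dy": 0,"dz": 0,"rx": 0,"ry": 0,"rz": 0,"jaw": 1}
    - {"dx": 0,"dy": 0,"dz": 0,"rx": 0,"ry": 0,"rz": 0,"jaw": 1}
  squeeze: 60

```text
t: 12.58
eef_pos: [0.6319, 0.0886, 0.08]
ee_rot: [0.001, 0.673, 0.74, 0.001]
ft_force: [-1.7, -0.8, 6.7]
grip_width: 0.041
gripper_force: 61.5
```

>>> jog_arm:
  plan:
    - {"dx": 0,"dy": 0,"dz": -0.2,"rx": 0,"ry": 0,"rz": 0,"jaw": 1}
    - {"dx": 0,"dy": 0,"dz": -0.2,"rx": 0,"ry": 0,"rz": 0,"jaw": 1}
    - {"dx": 0,"dy": 0,"dz": -0.2,"rx": 0,"ry": 0,"rz": 0,"jaw": 1}
    - {"dx": 0,"dy": 0,"dz": -0.2,"rx": 0,"ry": 0,"rz": 0,"jaw": 1}
    - {"dx": 0,"dy": 0,"dz": -0.4,"rx": 0,"ry": 0,"rz": 0,"jaw": 1}
    - {"dx": 0,"dy": 0,"dz": -0.8,"rx": 0,"ry": 0,"rz": 0,"jaw": 1}
    - {"dx": 0,"dy": 0,"dz": -1,"rx": 0,"ry": 0,"rz": 0,"jaw": 1}

```text
t: 13.45
eef_pos: [0.6303, 0.0886, 0.1551]
ee_rot: [-0.001, 0.673, 0.74, -0.001]
ft_force: [0.6, -0.2, -2.3]
grip_width: 0.0407
gripper_force: 65.0
```

>>> jog_arm:
  plan:
    - {"dx": 0.475,"dy": -0.93,"dz": 0,"rx": 0,"ry": 0,"rz": 0,"jaw": 1}
    - {"dx": 0.475,"dy": -0.93,"dz": 0,"rx": 0,"ry": 0,"rz": 0,"jaw": 1}
    - {"dx": 0.475,"dy": -0.93,"dz": 0,"rx": 0,"ry": 0,"rz": 0,"jaw": 1}
    - {"dx": 0.475,"dy": -0.93,"dz": 0,"rx": 0,"ry": 0,"rz": 0,"jaw": 1}
    - {"dx": 0.475,"dy": -0.93,"dz": 0,"rx": 0,"ry": 0,"rz": 0,"jaw": 1}
    - {"dx": 0.475,"dy": -0.93,"dz": 0,"rx": 0,"ry": 0,"rz": 0,"jaw": 1}
    - {"dx": 0.475,"dy": -0.93,"dz": 0,"rx": 0,"ry": 0,"rz": 0,"jaw": 1}
    - {"dx": 0.475,"dy": -0.93,"dz": 0,"rx": 0,"ry": 0,"rz": 0,"jaw": 1}
    - {"dx": 0,"dy": 0,"dz": 1,"rx": 0,"ry": 0,"rz": 0.8,"jaw": 1}
    - {"dx": 0,"dy": 0,"dz": 1,"rx": 0,"ry": 0,"rz": 0,"jaw": 1}
    - {"dx": 0,"dy": 0,"dz": 0.8,"rx": 0,"ry": 0,"rz": 0,"jaw": 1}
    - {"dx": 0,"dy": 0,"dz": 0.4,"rx": 0,"ry": 0,"rz": 0,"jaw": 1}

```text
t: 14.95
eef_pos: [0.4363, 0.1653, 0.0738]
ee_rot: [-0.0, 0.707, 0.707, -0.0]
ft_force: [0.0, 0.1, -1.2]
grip_width: 0.0413
gripper_force: 65.1
```

>>> jog_arm:
  plan:
    - {"dx": 0,"dy": 0,"dz": 0.2,"rx": 0,"ry": 0,"rz": 0,"jaw": 1}
    - {"dx": 0,"dy": 0,"dz": 0.1,"rx": 0,"ry": 0,"rz": 0,"jaw": 1}
    - {"dx": 0,"dy": 0,"dz": 0,"rx": 0,"ry": 0,"rz": 0,"jaw": 1}

```text
t: 15.32
eef_pos: [0.4376, 0.1656, 0.0667]
ee_rot: [0.0, 0.707, 0.707, 0.0]
ft_force: [-0.0, 0.5, -2.7]
grip_width: 0.0411
gripper_force: 65.1
```

>>> jog_arm:
  plan:
    - {"dx": 0,"dy": 0,"dz": 0.08,"rx": 0,"ry": 0,"rz": 0,"jaw": 1}
    - {"dx": 0,"dy": 0,"dz": 0.06,"rx": 0,"ry": 0,"rz": 0,"jaw": 1}

```text
t: 15.58
eef_pos: [0.4377, 0.1656, 0.0642]
ee_rot: [0.0, 0.707, 0.707, 0.001]
ft_force: [-4.8, -1.3, 10.0]
grip_width: 0.041
gripper_force: 66.4
```

>>> jog_arm:
  plan:
    - {"dx": 0,"dy": 0,"dz": 0,"rx": 0,"ry": 0,"rz": 0,"jaw": -1}
    - {"dx": 0,"dy": 0,"dz": 0,"rx": 0,"ry": 0,"rz": 0,"jaw": -1}
    - {"dx": 0,"dy": 0,"dz": 0,"rx": 0,"ry": 0,"rz": 0,"jaw": -1}
    - {"dx": 0,"dy": 0,"dz": 0,"rx": 0,"ry": 0,"rz": 0,"jaw": -1}
    - {"dx": 0,"dy": 0,"dz": -0.8,"rx": 0,"ry": 0,"rz": 0,"jaw": -1}
    - {"dx": 0,"dy": 0,"dz": -1,"rx": 0,"ry": 0,"rz": 0,"jaw": -1}
    - {"dx": 0,"dy": 0,"dz": -1,"rx": 0,"ry": 0,"rz": 0,"jaw": -1}
    - {"dx": 0,"dy": 0,"dz": -1,"rx": 0,"ry": 0,"rz": 0,"jaw": -1}
    - {"dx": 0.2,"dy": 0.9,"dz": -1,"rx": 0,"ry": 0,"rz": 0,"jaw": -1}
    - {"dx": 0.29,"dy": 0.9,"dz": -1,"rx": 0,"ry": 0,"rz": 0,"jaw": -1}
    - {"dx": 0.29,"dy": 0.9,"dz": 0,"rx": 0,"ry": 0,"rz": 0,"jaw": -1}
    - {"dx": 0.29,"dy": 0.9,"dz": 0,"rx": 0,"ry": 0,"rz": 0,"jaw": -1}

```text
t: 17.08
eef_pos: [0.5283, 0.1925, 0.2081]
ee_rot: [0.0, 0.707, 0.707, 0.0]
ft_force: [-0.5, 0.9, -0.3]
grip_width: 0.0856
gripper_force: 0.0
```

>>> jog_arm:
  plan:
    - {"dx": 0.29,"dy": 0.9,"dz": 0,"rx": 0,"ry": 0,"rz": 0,"jaw": -1}
    - {"dx": 0.29,"dy": 0.9,"dz": 0,"rx": 0,"ry": 0,"rz": 0,"jaw": -1}
    - {"dx": 0.29,"dy": 0.9,"dz": 0,"rx": 0,"ry": 0,"rz": 0,"jaw": -1}
    - {"dx": 0.29,"dy": 0.9,"dz": 0,"rx": 0,"ry": 0,"rz": 0,"jaw": -1}
    - {"dx": 0,"dy": 0,"dz": 0,"rx": 0,"ry": 0,"rz": -0.82,"jaw": -1}
    - {"dx": 0,"dy": 0,"dz": 1,"rx": 0,"ry": 0,"rz": 0,"jaw": -1}
    - {"dx": 0,"dy": 0,"dz": 0,"rx": 0,"ry": 0,"rz": 0,"jaw": -1}

```text
t: 17.95
eef_pos: [0.6157, 0.2207, 0.1795]
ee_rot: [-0.002, 0.672, 0.741, -0.002]
ft_force: [-0.5, 0.2, -0.1]
grip_width: 0.0853
gripper_force: 0.0
```

>>> jog_arm:
  plan:
    - {"dx": 0,"dy": 0.06,"dz": 1,"rx": 0,"ry": 0,"rz": 0,"jaw": -1}
    - {"dx": 0,"dy": 0,"dz": 1,"rx": 0,"ry": 0,"rz": 0,"jaw": -1}
    - {"dx": 0,"dy": 0,"dz": 1,"rx": 0,"ry": 0,"rz": 0,"jaw": -1}
    - {"dx": 0,"dy": 0,"dz": 0.98,"rx": 0,"ry": 0,"rz": 0,"jaw": -1}
    - {"dx": 0,"dy": 0,"dz": 0,"rx": 0,"ry": 0,"rz": 0,"jaw": -1}
    - {"dx": 0,"dy": 0,"dz": 0,"rx": 0,"ry": 0,"rz": 0,"jaw": 1}
    - {"dx": 0,"dy": 0,"dz": 0,"rx": 0,"ry": 0,"rz": 0,"jaw": 1}
    - {"dx": 0,"dy": 0,"dz": 0,"rx": 0,"ry": 0,"rz": 0,"jaw": 1}
    - {"dx": 0,"dy": 0,"dz": 0,"rx": 0,"ry": 0,"rz": 0,"jaw": 1}
    - {"dx": 0,"dy": 0,"dz": 0,"rx": 0,"ry": 0,"rz": 0,"jaw": 1}

```text
t: 19.2
eef_pos: [0.6194, 0.2215, 0.0853]
ee_rot: [0.001, 0.672, 0.741, 0.001]
ft_force: [-1.5, -1.1, 5.6]
grip_width: 0.041
gripper_force: 61.0
```

>>> jog_arm:
  plan:
    - {"dx": 0,"dy": 0,"dz": -0.2,"rx": 0,"ry": 0,"rz": 0,"jaw": 1}
    - {"dx": 0,"dy": 0,"dz": -0.2,"rx": 0,"ry": 0,"rz": 0,"jaw": 1}
    - {"dx": 0,"dy": 0,"dz": -0.2,"rx": 0,"ry": 0,"rz": 0,"jaw": 1}
    - {"dx": 0,"dy": 0,"dz": -0.2,"rx": 0,"ry": 0,"rz": 0,"jaw": 1}
    - {"dx": 0,"dy": 0,"dz": -0.4,"rx": 0,"ry": 0,"rz": 0,"jaw": 1}
    - {"dx": 0,"dy": 0,"dz": -0.8,"rx": 0,"ry": 0,"rz": 0,"jaw": 1}
    - {"dx": 0,"dy": 0,"dz": -1,"rx": 0,"ry": 0,"rz": 0,"jaw": 1}

```text
t: 20.08
eef_pos: [0.6175, 0.2211, 0.1591]
ee_rot: [-0.001, 0.672, 0.741, -0.001]
ft_force: [-0.2, -0.4, -1.1]
grip_width: 0.0406
gripper_force: 65.2
```

>>> jog_arm:
  plan:
    - {"dx": 0,"dy": -1,"dz": 0,"rx": 0,"ry": 0,"rz": 0,"jaw": 1}
    - {"dx": 0,"dy": -1,"dz": 0,"rx": 0,"ry": 0,"rz": 0,"jaw": 1}
    - {"dx": 0,"dy": -1,"dz": 0,"rx": 0,"ry": 0,"rz": 0,"jaw": 1}
    - {"dx": 0.4,"dy": -1,"dz": 0,"rx": 0,"ry": 0,"rz": 0,"jaw": 1}
    - {"dx": 0.6,"dy": -1,"dz": 0,"rx": 0,"ry": 0,"rz": 0,"jaw": 1}
    - {"dx": 0.6,"dy": -1,"dz": 0,"rx": 0,"ry": 0,"rz": 0,"jaw": 1}
    - {"dx": 0.57,"dy": -1.0,"dz": 0,"rx": 0,"ry": 0,"rz": 0,"jaw": 1}
    - {"dx": 0,"dy": 0,"dz": 0,"rx": 0,"ry": 0,"rz": 0.82,"jaw": 1}
    - {"dx": 0,"dy": 0,"dz": 1,"rx": 0,"ry": 0,"rz": 0,"jaw": 1}
    - {"dx": 0,"dy": 0,"dz": 1,"rx": 0,"ry": 0,"rz": 0,"jaw": 1}
    - {"dx": 0,"dy": 0,"dz": 0.8,"rx": 0,"ry": 0,"rz": 0,"jaw": 1}
    - {"dx": 0,"dy": 0,"dz": 0.4,"rx": 0,"ry": 0,"rz": 0,"jaw": 1}

```text
t: 21.58
eef_pos: [0.4381, 0.2579, 0.0778]
ee_rot: [-0.0, 0.707, 0.707, -0.001]
ft_force: [0.8, -0.3, -1.5]
grip_width: 0.0407
gripper_force: 65.4
```

>>> jog_arm:
  plan:
    - {"dx": 0,"dy": 0,"dz": 0.2,"rx": 0,"ry": 0,"rz": 0,"jaw": 1}
    - {"dx": 0,"dy": 0,"dz": 0.1,"rx": 0,"ry": 0,"rz": 0,"jaw": 1}
    - {"dx": 0,"dy": 0,"dz": 0,"rx": 0,"ry": 0,"rz": 0,"jaw": 1}

```text
t: 21.95
eef_pos: [0.4396, 0.2584, 0.0712]
ee_rot: [0.0, 0.707, 0.707, 0.0]
ft_force: [-0.5, -0.1, -2.1]
grip_width: 0.0408
gripper_force: 65.4
```

>>> jog_arm:
  plan:
    - {"dx": 0,"dy": 0,"dz": 0.06,"rx": 0,"ry": 0,"rz": 0,"jaw": 1}
    - {"dx": 0,"dy": 0,"dz": 0.04,"rx": 0,"ry": 0,"rz": 0,"jaw": 1}

```text
t: 22.2
eef_pos: [0.4398, 0.2586, 0.0698]
ee_rot: [0.0, 0.707, 0.707, 0.001]
ft_force: [-2.8, -0.8, 7.7]
grip_width: 0.0409
gripper_force: 66.3
```

>>> jog_arm:
  plan:
    - {"dx": 0,"dy": 0,"dz": 0,"rx": 0,"ry": 0,"rz": 0,"jaw": -1}
    - {"dx": 0,"dy": 0,"dz": 0,"rx": 0,"ry": 0,"rz": 0,"jaw": -1}
    - {"dx": 0,"dy": 0,"dz": 0,"rx": 0,"ry": 0,"rz": 0,"jaw": -1}
    - {"dx": 0,"dy": 0,"dz": 0,"rx": 0,"ry": 0,"rz": 0,"jaw": -1}
    - {"dx": 0,"dy": 0,"dz": -0.8,"rx": 0,"ry": 0,"rz": 0,"jaw": -1}
    - {"dx": 0,"dy": 0,"dz": -1,"rx": 0,"ry": 0,"rz": 0,"jaw": -1}
    - {"dx": 0,"dy": 0,"dz": -1,"rx": 0,"ry": 0,"rz": 0,"jaw": -1}
    - {"dx": 0,"dy": 0,"dz": -1,"rx": 0,"ry": 0,"rz": 0,"jaw": -1}
    - {"dx": 0.1,"dy": 0.86,"dz": -1,"rx": 0,"ry": 0,"rz": 0,"jaw": -1}
    - {"dx": 0.15,"dy": 0.86,"dz": -0.8,"rx": 0,"ry": 0,"rz": 0,"jaw": -1}
    - {"dx": 0.15,"dy": 0.86,"dz": 0,"rx": 0,"ry": 0,"rz": 0,"jaw": -1}
    - {"dx": 0.15,"dy": 0.86,"dz": 0,"rx": 0,"ry": 0,"rz": 0,"jaw": -1}

```text
t: 23.7
eef_pos: [0.5263, 0.2721, 0.2085]
ee_rot: [0.0, 0.707, 0.707, 0.0]
ft_force: [-0.5, -0.1, -0.3]
grip_width: 0.0856
gripper_force: 0.0
```

>>> jog_arm:
  plan:
    - {"dx": 0.15,"dy": 0.86,"dz": 0,"rx": 0,"ry": 0,"rz": 0,"jaw": -1}
    - {"dx": 0.15,"dy": 0.86,"dz": 0,"rx": 0,"ry": 0,"rz": 0,"jaw": -1}
    - {"dx": 0.15,"dy": 0.86,"dz": 0,"rx": 0,"ry": 0,"rz": 0,"jaw": -1}
    - {"dx": 0.14,"dy": 0.9,"dz": 0,"rx": 0,"ry": 0,"rz": 0,"jaw": -1}
    - {"dx": 0,"dy": 0,"dz": 0,"rx": 0,"ry": 0,"rz": -0.82,"jaw": -1}
    - {"dx": 0,"dy": 0,"dz": 1,"rx": 0,"ry": 0,"rz": 0,"jaw": -1}
    - {"dx": 0,"dy": 0,"dz": 0,"rx": 0,"ry": 0,"rz": 0,"jaw": -1}

```text
t: 24.58
eef_pos: [0.6109, 0.286, 0.1799]
ee_rot: [-0.001, 0.672, 0.741, -0.003]
ft_force: [-0.3, -0.2, -0.7]
grip_width: 0.0855
gripper_force: 0.0
```

>>> jog_arm:
  plan:
    - {"dx": 0.04,"dy": 0.06,"dz": 1,"rx": 0,"ry": 0,"rz": 0,"jaw": -1}
    - {"dx": 0,"dy": 0,"dz": 1,"rx": 0,"ry": 0,"rz": 0,"jaw": -1}
    - {"dx": 0,"dy": 0,"dz": 1,"rx": 0,"ry": 0,"rz": 0,"jaw": -1}
    - {"dx": 0,"dy": 0,"dz": 1,"rx": 0,"ry": 0,"rz": 0,"jaw": -1}
    - {"dx": 0,"dy": 0,"dz": 0,"rx": 0,"ry": 0,"rz": 0,"jaw": -1}
    - {"dx": 0,"dy": 0,"dz": 0,"rx": 0,"ry": 0,"rz": 0,"jaw": 1}
    - {"dx": 0,"dy": 0,"dz": 0,"rx": 0,"ry": 0,"rz": 0,"jaw": 1}
    - {"dx": 0,"dy": 0,"dz": 0,"rx": 0,"ry": 0,"rz": 0,"jaw": 1}
    - {"dx": 0,"dy": 0,"dz": 0,"rx": 0,"ry": 0,"rz": 0,"jaw": 1}
    - {"dx": 0,"dy": 0,"dz": 0,"rx": 0,"ry": 0,"rz": 0,"jaw": 1}

```text
t: 25.82
eef_pos: [0.6142, 0.288, 0.0855]
ee_rot: [0.0, 0.672, 0.741, 0.001]
ft_force: [-3.7, -1.4, 6.0]
grip_width: 0.0411
gripper_force: 60.4
```

>>> jog_arm:
  plan:
    - {"dx": 0,"dy": 0,"dz": -0.2,"rx": 0,"ry": 0,"rz": 0,"jaw": 1}
    - {"dx": 0,"dy": 0,"dz": -0.2,"rx": 0,"ry": 0,"rz": 0,"jaw": 1}
    - {"dx": 0,"dy": 0,"dz": -0.2,"rx": 0,"ry": 0,"rz": 0,"jaw": 1}
    - {"dx": 0,"dy": 0,"dz": -0.2,"rx": 0,"ry": 0,"rz": 0,"jaw": 1}
    - {"dx": 0,"dy": 0,"dz": -0.4,"rx": 0,"ry": 0,"rz": 0,"jaw": 1}
    - {"dx": 0,"dy": 0,"dz": -0.8,"rx": 0,"ry": 0,"rz": 0,"jaw": 1}
    - {"dx": 0,"dy": 0,"dz": -1,"rx": 0,"ry": 0,"rz": 0,"jaw": 1}

```text
t: 26.7
eef_pos: [0.6131, 0.2876, 0.1596]
ee_rot: [-0.0, 0.672, 0.741, -0.0]
ft_force: [0.7, -1.0, -2.0]
grip_width: 0.0407
gripper_force: 62.7
```

>>> jog_arm:
  plan:
    - {"dx": 0.45,"dy": -0.96,"dz": 0,"rx": 0,"ry": 0,"rz": 0,"jaw": 1}
    - {"dx": 0.45,"dy": -0.96,"dz": 0,"rx": 0,"ry": 0,"rz": 0,"jaw": 1}
    - {"dx": 0.45,"dy": -0.96,"dz": 0,"rx": 0,"ry": 0,"rz": 0,"jaw": 1}
    - {"dx": 0.45,"dy": -0.96,"dz": 0,"rx": 0,"ry": 0,"rz": 0,"jaw": 1}
    - {"dx": 0.45,"dy": -0.96,"dz": 0,"rx": 0,"ry": 0,"rz": 0,"jaw": 1}
    - {"dx": 0.45,"dy": -0.96,"dz": 0,"rx": 0,"ry": 0,"rz": 0,"jaw": 1}
    - {"dx": 0.45,"dy": -0.96,"dz": 0,"rx": 0,"ry": 0,"rz": 0,"jaw": 1}
    - {"dx": 0,"dy": 0,"dz": 0,"rx": 0,"ry": 0,"rz": 0.82,"jaw": 1}
    - {"dx": 0,"dy": 0,"dz": 1,"rx": 0,"ry": 0,"rz": 0,"jaw": 1}
    - {"dx": 0,"dy": 0,"dz": 1,"rx": 0,"ry": 0,"rz": 0,"jaw": 1}
    - {"dx": 0,"dy": 0,"dz": 0.8,"rx": 0,"ry": 0,"rz": 0,"jaw": 1}
    - {"dx": 0,"dy": 0,"dz": 0.4,"rx": 0,"ry": 0,"rz": 0,"jaw": 1}

```text
t: 28.2
eef_pos: [0.4383, 0.3495, 0.0782]
ee_rot: [-0.0, 0.707, 0.707, -0.0]
ft_force: [-0.2, 0.5, -1.8]
grip_width: 0.0407
gripper_force: 62.8
```

>>> jog_arm:
  plan:
    - {"dx": 0,"dy": 0,"dz": 0.2,"rx": 0,"ry": 0,"rz": 0,"jaw": 1}
    - {"dx": 0,"dy": 0,"dz": 0.1,"rx": 0,"ry": 0,"rz": 0,"jaw": 1}
    - {"dx": 0,"dy": 0,"dz": 0,"rx": 0,"ry": 0,"rz": 0,"jaw": 1}
    - {"dx": 0,"dy": 0,"dz": 0.07,"rx": 0,"ry": 0,"rz": 0,"jaw": 1}

```text
t: 28.7
eef_pos: [0.4394, 0.3502, 0.0702]
ee_rot: [0.0, 0.707, 0.707, 0.001]
ft_force: [-1.2, -1.1, 7.1]
grip_width: 0.0409
gripper_force: 63.4
```

>>> jog_arm:
  plan:
    - {"dx": 0,"dy": 0,"dz": 0,"rx": 0,"ry": 0,"rz": 0,"jaw": -1}
    - {"dx": 0,"dy": 0,"dz": 0,"rx": 0,"ry": 0,"rz": 0,"jaw": -1}
    - {"dx": 0,"dy": 0,"dz": 0,"rx": 0,"ry": 0,"rz": 0,"jaw": -1}
    - {"dx": 0,"dy": 0,"dz": 0,"rx": 0,"ry": 0,"rz": 0,"jaw": -1}
    - {"dx": 0,"dy": 0,"dz": -0.8,"rx": 0,"ry": 0,"rz": 0,"jaw": -1}
    - {"dx": 0,"dy": 0,"dz": -1,"rx": 0,"ry": 0,"rz": 0,"jaw": -1}
    - {"dx": 0,"dy": 0,"dz": -1,"rx": 0,"ry": 0,"rz": 0,"jaw": -1}
    - {"dx": 0,"dy": 0,"dz": -1,"rx": 0,"ry": 0,"rz": 0,"jaw": -1}
    - {"dx": 0,"dy": 0,"dz": -1,"rx": 0,"ry": 0,"rz": 0,"jaw": -1}
    - {"dx": 0,"dy": 0,"dz": -1,"rx": 0,"ry": 0,"rz": 0,"jaw": -1}
    - {"dx": 0,"dy": 0,"dz": -1,"rx": 0,"ry": 0,"rz": 0,"jaw": -1}
    - {"dx": -1,"dy": 0.2,"dz": -1,"rx": 0,"ry": 0,"rz": 0,"jaw": -1}

```text
t: 30.2
eef_pos: [0.4435, 0.3254, 0.2643]
ee_rot: [-0.0, 0.707, 0.708, 0.0]
ft_force: [0.7, -0.4, -0.2]
grip_width: 0.0851
gripper_force: 0.0
```

>>> jog_arm:
  plan:
    - {"dx": -1,"dy": 0.3,"dz": 0,"rx": 0,"ry": 0,"rz": 0,"jaw": -1}
    - {"dx": -1,"dy": 0.3,"dz": 0,"rx": 0,"ry": 0,"rz": 0,"jaw": -1}
    - {"dx": -1,"dy": 0.3,"dz": 0,"rx": 0,"ry": 0,"rz": 0,"jaw": -1}
    - {"dx": -1,"dy": 0.3,"dz": 0,"rx": 0,"ry": 0,"rz": 0,"jaw": -1}
    - {"dx": -1,"dy": 0.3,"dz": 0,"rx": 0,"ry": 0,"rz": 0,"jaw": -1}
    - {"dx": -1,"dy": 0.3,"dz": 0,"rx": 0,"ry": 0,"rz": 0,"jaw": -1}
    - {"dx": -1,"dy": 0.3,"dz": 0,"rx": 0,"ry": 0,"rz": 0,"jaw": -1}
    - {"dx": -1,"dy": 0.3,"dz": 0,"rx": 0,"ry": 0,"rz": 0,"jaw": -1}
    - {"dx": -1,"dy": 0.3,"dz": 0,"rx": 0,"ry": 0,"rz": 0,"jaw": -1}
    - {"dx": -1,"dy": 0.3,"dz": 0,"rx": 0,"ry": 0,"rz": 0,"jaw": -1}
    - {"dx": -1,"dy": 0.3,"dz": 0,"rx": 0,"ry": 0,"rz": 0,"jaw": -1}
    - {"dx": -1,"dy": 0.3,"dz": 0,"rx": 0,"ry": 0,"rz": 0,"jaw": -1}

```text
t: 31.7
eef_pos: [0.5337, 0.0238, 0.2638]
ee_rot: [0.0, 0.707, 0.707, 0.0]
ft_force: [0.8, 0.6, 0.2]
grip_width: 0.0852
gripper_force: 0.0
```

>>> jog_arm:
  plan:
    - {"dx": -1,"dy": 0.3,"dz": 0,"rx": 0,"ry": 0,"rz": 0,"jaw": -1}
    - {"dx": -1,"dy": 0.3,"dz": 0,"rx": 0,"ry": 0,"rz": 0,"jaw": -1}
    - {"dx": -1,"dy": 0.3,"dz": 0,"rx": 0,"ry": 0,"rz": 0,"jaw": -1}
    - {"dx": -1,"dy": 0.3,"dz": 0,"rx": 0,"ry": 0,"rz": 0,"jaw": -1}
    - {"dx": -1,"dy": 0.3,"dz": 0,"rx": 0,"ry": 0,"rz": 0,"jaw": -1}
    - {"dx": -1,"dy": 0.3,"dz": 0,"rx": 0,"ry": 0,"rz": 0,"jaw": -1}
    - {"dx": -1,"dy": 0.3,"dz": 0,"rx": 0,"ry": 0,"rz": 0,"jaw": -1}
    - {"dx": -1,"dy": 0.3,"dz": 0,"rx": 0,"ry": 0,"rz": 0,"jaw": -1}
    - {"dx": -1,"dy": 0,"dz": 0,"rx": 0,"ry": 0,"rz": 0,"jaw": -1}
    - {"dx": -1,"dy": 0,"dz": 0,"rx": 0,"ry": 0,"rz": 0,"jaw": -1}
    - {"dx": 0,"dy": 0,"dz": 0,"rx": 0,"ry": 0,"rz": 0,"jaw": -1}

```text
t: 33.08
eef_pos: [0.5928, -0.2276, 0.2634]
ee_rot: [-0.0, 0.708, 0.706, -0.0]
ft_force: [-0.1, -0.2, 0.2]
grip_width: 0.0854
gripper_force: 0.0
```

```bash
python3 w.py 2; python3 - <<'E'
import cv2,numpy as np
a=cv2.imread('pics/raw_w2.png'); b=cv2.imread('pics/raw_s2.png')[140:300,120:440]
out=np.zeros((600,800,3),np.uint8); out[:420,:560]=a; out[440:600,0:320]=b; c=cv2.imread('pics/raw_s2.png')[140:270,310:440]; out[360:600,560:800]=cv2.resize(c,(240,240)); cv2.imwrite('pics/v2.png',out)
E
```

```text
(no output)
```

View pics/v2.png

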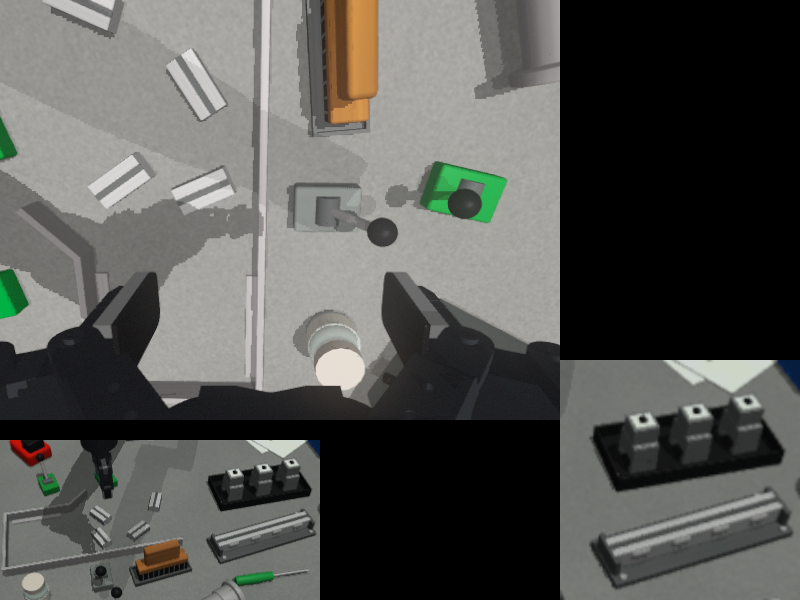

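```bash
python3 - <<'E'
from h import *
import pickle
np.set_printoptions(precision=4,suppress=True)
c=pickle.load(open('pics/2.pkl','rb')); c=[np.array(c[k],float) for k in("camera_matrix","dist_coeffs","R","t")]
print('off',onz(c,[(197,83),(121,180),(204,188),(85,10)],.022))
print('handle',onz(c,[(345,95),(379,95)],.1),'foot',onz(c,[(328,122),(369,122)],.046),'dock',onz(c,[(310,135),(368,131)],.013))
print('handle left/right edge top of image',onz(c,[(346,10),(377,5)],.1))
print('wall in edge top',onz(c,[(266,20),(257,380)],.03),'strip 0',onz(c,[(247,278),(256,278),(246,378)],0),'strip15',onz(c,[(247,278),(256,278),(246,378)],.015))
print('lip junction, end',onz(c,[(80,258),(22,208),(105,275)],.03), onz(c,[(100,270)],.0),'ball',onz(c,[(382,232)],.092))
E
```

```text
off [[ 0.5233 -0.1416  0.022 ]
 [ 0.4393 -0.2364  0.022 ]
 [ 0.5243 -0.2451  0.022 ]
 [ 0.426  -0.0796  0.022 ]]
handle [[ 0.6515 -0.154   0.1   ]
 [ 0.6777 -0.1543  0.1   ]] foot [[ 0.6473 -0.1773  0.046 ]
 [ 0.6853 -0.1775  0.046 ]] dock [[ 0.6343 -0.1919  0.013 ]
 [ 0.6934 -0.1883  0.013 ]]
handle left/right edge top of image [[ 0.6489 -0.0954  0.1   ]
 [ 0.6711 -0.0924  0.1   ]]
wall in edge top [[ 0.5902 -0.0887  0.03  ]
 [ 0.5766 -0.4774  0.03  ]] strip 0 [[ 0.5654 -0.3594  0.    ]
 [ 0.576  -0.3595  0.    ]
 [ 0.5612 -0.4999  0.    ]] strip15 [[ 0.5664 -0.352   0.015 ]
 [ 0.5767 -0.352   0.015 ]
 [ 0.5624 -0.4872  0.015 ]]
lip junction, end [[ 0.3894 -0.3196  0.03  ]
 [ 0.339  -0.2637  0.03  ]
 [ 0.4133 -0.3398  0.03  ]] [[ 0.394  -0.3479  0.    ]] ball [[ 0.6916 -0.2694  0.092 ]]
```

Isolator off, three blocks standing in the tray, rail empty. Offcuts sit at wrist (197,83), (121,180), (204,188) and (85,10). Next: take the brush.

>>> jog_arm:
  plan:
    - {"dx": 0.925,"dy": 0.55,"dz": 0,"rx": 0,"ry": 0,"rz": 0,"jaw": -1}
    - {"dx": 0.925,"dy": 0.55,"dz": 0,"rx": 0,"ry": 0,"rz": 0,"jaw": -1}
    - {"dx": 0.925,"dy": 0.55,"dz": 0,"rx": 0,"ry": 0,"rz": 0,"jaw": -1}
    - {"dx": 0.925,"dy": 0.55,"dz": 0,"rx": 0,"ry": 0,"rz": 0,"jaw": -1}
    - {"dx": 0.925,"dy": 0.55,"dz": 0,"rx": 0,"ry": 0,"rz": -0.67,"jaw": -1}
    - {"dx": 0,"dy": 0,"dz": 1,"rx": 0,"ry": 0,"rz": 0,"jaw": -1}
    - {"dx": 0,"dy": 0,"dz": 1,"rx": 0,"ry": 0,"rz": 0,"jaw": -1}
    - {"dx": 0,"dy": 0,"dz": 1,"rx": 0,"ry": 0,"rz": 0,"jaw": -1}
    - {"dx": 0,"dy": 0,"dz": 0,"rx": 0,"ry": 0,"rz": 0,"jaw": -1}

```text
t: 34.3
eef_pos: [0.6603, -0.1084, 0.186]
ee_rot: [-0.003, 0.678, 0.735, -0.001]
ft_force: [0.3, -0.8, 0.7]
grip_width: 0.0855
gripper_force: 0.0
```

>>> jog_arm:
  plan:
    - {"dx": 0,"dy": 0,"dz": 0,"rx": 0,"ry": 0,"rz": 0,"jaw": -1}

```text
t: 34.42
eef_pos: [0.6623, -0.1094, 0.1901]
ee_rot: [0.001, 0.678, 0.735, 0.0]
ft_force: [-0.2, -0.8, 0.8]
grip_width: 0.0853
gripper_force: 0.0
```

>>> jog_arm:
  plan:
    - {"dx": -0.1,"dy": -0.05,"dz": 1,"rx": 0,"ry": 0,"rz": 0,"jaw": -1}
    - {"dx": 0,"dy": 0,"dz": 1,"rx": 0,"ry": 0,"rz": 0,"jaw": -1}
    - {"dx": 0,"dy": 0,"dz": 1,"rx": 0,"ry": 0,"rz": 0,"jaw": -1}
    - {"dx": 0,"dy": 0,"dz": 1,"rx": 0,"ry": 0,"rz": 0,"jaw": -1}
    - {"dx": 0,"dy": 0,"dz": 0.8,"rx": 0,"ry": 0,"rz": 0,"jaw": -1}
    - {"dx": 0,"dy": 0,"dz": 0.15,"rx": 0,"ry": 0,"rz": 0,"jaw": -1}
    - {"dx": 0,"dy": 0,"dz": 0,"rx": 0,"ry": 0,"rz": 0,"jaw": -1}

```text
t: 35.3
eef_pos: [0.662, -0.1126, 0.0667]
ee_rot: [0.001, 0.678, 0.735, 0.001]
ft_force: [-0.4, -0.3, -0.9]
grip_width: 0.0851
gripper_force: 0.0
```

>>> jog_arm:
  plan:
    - {"dx": 0,"dy": 0,"dz": 0,"rx": 0,"ry": 0,"rz": 0,"jaw": 1}
    - {"dx": 0,"dy": 0,"dz": 0,"rx": 0,"ry": 0,"rz": 0,"jaw": 1}
    - {"dx": 0,"dy": 0,"dz": 0,"rx": 0,"ry": 0,"rz": 0,"jaw": 1}
    - {"dx": 0,"dy": 0,"dz": 0,"rx": 0,"ry": 0,"rz": 0,"jaw": 1}
    - {"dx": 0,"dy": 0,"dz": 0,"rx": 0,"ry": 0,"rz": 0,"jaw": 1}
    - {"dx": 0,"dy": 0,"dz": 0,"rx": 0,"ry": 0,"rz": 0,"jaw": 1}
  squeeze: 90

```text
t: 36.05
eef_pos: [0.6613, -0.1126, 0.0657]
ee_rot: [0.0, 0.678, 0.735, 0.0]
ft_force: [-0.9, 0.4, 2.9]
grip_width: 0.0231
gripper_force: 88.5
```

>>> jog_arm:
  plan:
    - {"dx": 0,"dy": 0,"dz": -0.5,"rx": 0,"ry": 0,"rz": 0,"jaw": 1}
    - {"dx": 0,"dy": 0,"dz": -0.8,"rx": 0,"ry": 0,"rz": 0,"jaw": 1}
    - {"dx": 0,"dy": 0,"dz": -1,"rx": 0,"ry": 0,"rz": 0,"jaw": 1}
    - {"dx": 0,"dy": 0,"dz": -1,"rx": 0,"ry": 0,"rz": 0,"jaw": 1}
    - {"dx": 0.7,"dy": -0.92,"dz": 0,"rx": 0,"ry": 0,"rz": 0,"jaw": 1}
    - {"dx": 0.7,"dy": -0.92,"dz": 0,"rx": 0,"ry": 0,"rz": 0,"jaw": 1}
    - {"dx": 0.7,"dy": -0.92,"dz": 0,"rx": 0,"ry": 0,"rz": 0,"jaw": 1}
    - {"dx": 0.7,"dy": -0.92,"dz": 0,"rx": 0,"ry": 0,"rz": 0,"jaw": 1}
    - {"dx": 0.7,"dy": -0.92,"dz": 0,"rx": 0,"ry": 0,"rz": 0,"jaw": 1}
    - {"dx": 0.7,"dy": -0.92,"dz": 0,"rx": 0,"ry": 0,"rz": 0,"jaw": 1}
    - {"dx": 0,"dy": 0,"dz": 0,"rx": 0,"ry": 0,"rz": -0.94,"jaw": 1}
    - {"dx": 0,"dy": 0,"dz": 0,"rx": 0,"ry": 0,"rz": -0.94,"jaw": 1}

```text
t: 37.55
eef_pos: [0.5144, -0.0183, 0.1474]
ee_rot: [-0.0, 0.59, 0.808, -0.0]
ft_force: [-0.3, -0.3, -1.9]
grip_width: 0.023
gripper_force: 89.2
```

>>> jog_arm:
  plan:
    - {"dx": 0,"dy": 0,"dz": 0,"rx": 0,"ry": 0,"rz": -0.94,"jaw": 1}
    - {"dx": 0,"dy": 0,"dz": 0,"rx": 0,"ry": 0,"rz": -0.94,"jaw": 1}
    - {"dx": 0,"dy": 0,"dz": 0,"rx": 0,"ry": 0,"rz": -0.94,"jaw": 1}
    - {"dx": 0,"dy": 0,"dz": 0,"rx": 0,"ry": 0,"rz": -0.94,"jaw": 1}
    - {"dx": 0,"dy": 0,"dz": 0,"rx": 0,"ry": 0,"rz": -0.94,"jaw": 1}
    - {"dx": 0,"dy": 0,"dz": 0,"rx": 0,"ry": 0,"rz": -0.94,"jaw": 1}
    - {"dx": 0,"dy": 0,"dz": 0,"rx": 0,"ry": 0,"rz": -0.94,"jaw": 1}
    - {"dx": 0,"dy": 0,"dz": 0,"rx": 0,"ry": 0,"rz": -0.94,"jaw": 1}
    - {"dx": 0,"dy": 0,"dz": 0,"rx": 0,"ry": 0,"rz": -0.94,"jaw": 1}
    - {"dx": 0,"dy": 0,"dz": 0,"rx": 0,"ry": 0,"rz": -0.94,"jaw": 1}
    - {"dx": 0,"dy": 0,"dz": 0,"rx": 0,"ry": 0,"rz": -0.94,"jaw": 1}
    - {"dx": 0,"dy": 0,"dz": 0,"rx": 0,"ry": 0,"rz": 0,"jaw": 1}

```text
t: 39.05
eef_pos: [0.5148, -0.0186, 0.1473]
ee_rot: [-0.001, 0.013, 1.0, 0.0]
ft_force: [-0.3, -0.6, -2.7]
grip_width: 0.023
gripper_force: 89.2
```

```bash
python3 w.py 3; python3 - <<'E'
import cv2,numpy as np
b=cv2.imread('pics/raw_s3.png')[160:300,110:320]
cv2.imwrite('pics/v3.png',cv2.resize(b,None,fx=3.8,fy=3.8,interpolation=cv2.INTER_CUBIC))
E
```

```text
(no output)
```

View pics/v3.png

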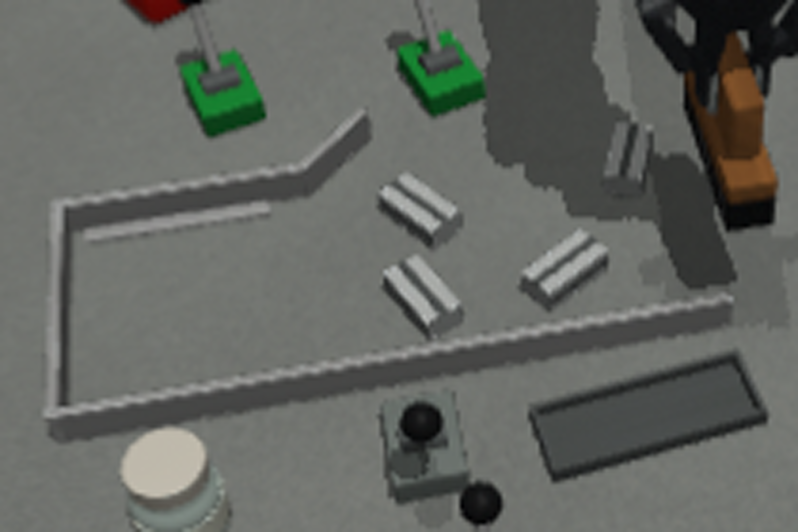

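>>> jog_arm:
  plan:
    - {"dx": 0,"dy": 0,"dz": 1,"rx": 0,"ry": 0,"rz": 0,"jaw": 1}
    - {"dx": 0,"dy": 0,"dz": 1,"rx": 0,"ry": 0,"rz": 0,"jaw": 1}
    - {"dx": 0,"dy": 0,"dz": 0.9,"rx": 0,"ry": 0,"rz": 0,"jaw": 1}
    - {"dx": 0,"dy": 0,"dz": 0.4,"rx": 0,"ry": 0,"rz": 0,"jaw": 1}
    - {"dx": 0,"dy": 0,"dz": 0,"rx": 0,"ry": 0,"rz": 0,"jaw": 1}
    - {"dx": 0,"dy": 0,"dz": 0,"rx": 0,"ry": 0,"rz": 0,"jaw": 1}

```text
t: 39.9
eef_pos: [0.5161, -0.0189, 0.0663]
ee_rot: [0.001, 0.013, 1.0, -0.0]
ft_force: [0.4, 0.3, -2.1]
grip_width: 0.0231
gripper_force: 89.3
```

>>> jog_arm:
  plan:
    - {"dx": 0,"dy": 0,"dz": 0.13,"rx": 0,"ry": 0,"rz": 0,"jaw": 1}
    - {"dx": 0,"dy": -0.3,"dz": 0,"rx": 0,"ry": 0,"rz": 0,"jaw": 1}
    - {"dx": 0,"dy": -0.5,"dz": 0,"rx": 0,"ry": 0,"rz": 0,"jaw": 1}
    - {"dx": 0,"dy": -0.5,"dz": 0,"rx": 0,"ry": 0,"rz": 0,"jaw": 1}
    - {"dx": 0,"dy": -0.5,"dz": 0,"rx": 0,"ry": 0,"rz": 0,"jaw": 1}
    - {"dx": 0,"dy": -0.5,"dz": 0,"rx": 0,"ry": 0,"rz": 0,"jaw": 1}
    - {"dx": 0,"dy": -0.5,"dz": 0,"rx": 0,"ry": 0,"rz": 0,"jaw": 1}
    - {"dx": 0,"dy": -0.5,"dz": 0,"rx": 0,"ry": 0,"rz": 0,"jaw": 1}
    - {"dx": 0,"dy": -0.5,"dz": 0,"rx": 0,"ry": 0,"rz": 0,"jaw": 1}
    - {"dx": 0,"dy": -0.5,"dz": 0,"rx": 0,"ry": 0,"rz": 0,"jaw": 1}
    - {"dx": 0,"dy": -0.5,"dz": 0,"rx": 0,"ry": 0,"rz": 0,"jaw": 1}
    - {"dx": 0,"dy": -0.5,"dz": 0,"rx": 0,"ry": 0,"rz": 0,"jaw": 1}

```text
t: 41.4
eef_pos: [0.5118, -0.1519, 0.0618]
ee_rot: [-0.0, 0.012, 1.0, 0.0]
ft_force: [-1.1, 1.9, -2.6]
grip_width: 0.0233
gripper_force: 89.3
```

>>> jog_arm:
  plan:
    - {"dx": 0,"dy": -0.5,"dz": 0,"rx": 0,"ry": 0,"rz": 0,"jaw": 1}
    - {"dx": 0,"dy": -0.5,"dz": 0,"rx": 0,"ry": 0,"rz": 0,"jaw": 1}
    - {"dx": 0,"dy": -0.5,"dz": 0,"rx": 0,"ry": 0,"rz": 0,"jaw": 1}
    - {"dx": 0,"dy": -0.5,"dz": 0,"rx": 0,"ry": 0,"rz": 0,"jaw": 1}
    - {"dx": 0,"dy": -0.5,"dz": 0,"rx": 0,"ry": 0,"rz": 0,"jaw": 1}
    - {"dx": 0,"dy": -0.5,"dz": 0,"rx": 0,"ry": 0,"rz": 0,"jaw": 1}
    - {"dx": 0,"dy": -0.5,"dz": 0,"rx": 0,"ry": 0,"rz": 0,"jaw": 1}
    - {"dx": 0,"dy": -0.5,"dz": 0,"rx": 0,"ry": 0,"rz": 0,"jaw": 1}
    - {"dx": 0,"dy": -0.5,"dz": 0,"rx": 0,"ry": 0,"rz": 0,"jaw": 1}
    - {"dx": 0,"dy": -0.5,"dz": 0,"rx": 0,"ry": 0,"rz": 0,"jaw": 1}

```text
t: 42.65
eef_pos: [0.5087, -0.277, 0.0618]
ee_rot: [-0.0, 0.012, 1.0, 0.0]
ft_force: [0.5, 0.7, -2.1]
grip_width: 0.0233
gripper_force: 89.3
```

>>> jog_arm:
  plan:
    - {"dx": 0,"dy": -0.5,"dz": 0,"rx": 0,"ry": 0,"rz": 0,"jaw": 1}
    - {"dx": 0,"dy": -0.5,"dz": 0,"rx": 0,"ry": 0,"rz": 0,"jaw": 1}
    - {"dx": 0,"dy": -0.5,"dz": 0,"rx": 0,"ry": 0,"rz": 0,"jaw": 1}
    - {"dx": 0,"dy": -0.5,"dz": 0,"rx": 0,"ry": 0,"rz": 0,"jaw": 1}
    - {"dx": 0,"dy": -0.4,"dz": 0,"rx": 0,"ry": 0,"rz": 0,"jaw": 1}
    - {"dx": 0,"dy": -0.3,"dz": 0,"rx": 0,"ry": 0,"rz": 0,"jaw": 1}
    - {"dx": 0,"dy": 0,"dz": 0,"rx": 0,"ry": 0,"rz": 0,"jaw": 1}
    - {"dx": 0,"dy": 0.5,"dz": 0,"rx": 0,"ry": 0,"rz": 0,"jaw": 1}
    - {"dx": 0,"dy": 0,"dz": -1,"rx": 0,"ry": 0,"rz": 0,"jaw": 1}
    - {"dx": 0,"dy": 0,"dz": -1,"rx": 0,"ry": 0,"rz": 0,"jaw": 1}
    - {"dx": 0,"dy": 1,"dz": -1,"rx": 0,"ry": 0,"rz": 0,"jaw": 1}
    - {"dx": 0,"dy": 1,"dz": -1,"rx": 0,"ry": 0,"rz": 0,"jaw": 1}

```text
t: 44.15
eef_pos: [0.5085, -0.2794, 0.1626]
ee_rot: [-0.0, 0.012, 1.0, 0.0]
ft_force: [0.9, 0.2, -3.2]
grip_width: 0.0232
gripper_force: 89.3
```

```bash
python3 w.py 4; python3 - <<'E'
import cv2,numpy as np
from h import *
b=cv2.imread('pics/raw_s4.png')[160:300,110:320]
d=bot.snapshot('side')[200:350,250:420,::-1]
out=np.zeros((600,800,3),np.uint8); out[:280,:420]=cv2.resize(b,(420,280)); out[:300,430:770]=cv2.resize(d,(340,300)); out[300:600,:400]=cv2.resize(cv2.imread('pics/raw_w4.png'),(400,300))
cv2.imwrite('pics/v4.png',out)
E
```

```text
(no output)
```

View pics/v4.png

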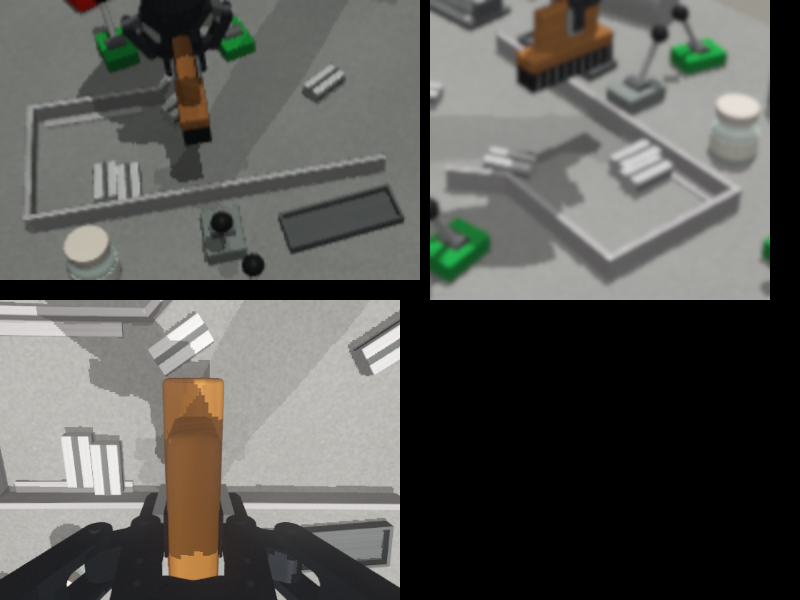

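```bash
python3 - <<'E'
from h import *
import pickle
np.set_printoptions(precision=4,suppress=True)
c=pickle.load(open('pics/4.pkl','rb')); c=[np.array(c[k],float) for k in("camera_matrix","dist_coeffs","R","t")]
f=lambda P:[((x)*1.4,(y-300)*1.4) for x,y in P]
print('centres',onz(c,f([(182,343),(388,345),(77,460),(107,470)]),.022))
print('near-lip piece corners',onz(c,f([(150,350),(205,314),(214,338),(162,374)]),.022))
print('far corners',onz(c,f([(352,346),(393,318),(368,372)]),.022))
for z in(0,.015,.03): print('W strip',onz(c,f([(122,320),(122,335),(0,334)]),z))
print('W wall top',onz(c,f([(150,322),(150,313),(0,318)]),.03), 'E wall',onz(c,f([(20,488),(390,490)]),.03))
E
```

```text
centres [[ 0.4114 -0.2885  0.022 ]
 [ 0.4197 -0.0894  0.022 ]
 [ 0.5289 -0.4085  0.022 ]
 [ 0.5415 -0.377   0.022 ]]
near-lip piece corners [[ 0.4171 -0.3202  0.022 ]
 [ 0.3866 -0.2657  0.022 ]
 [ 0.4077 -0.2572  0.022 ]
 [ 0.4399 -0.3097  0.022 ]]
far corners [[ 0.4192 -0.1233  0.022 ]
 [ 0.3962 -0.0894  0.022 ]
 [ 0.4441 -0.1041  0.022 ]]
W strip [[ 0.3862 -0.35    0.    ]
 [ 0.4003 -0.3515  0.    ]
 [ 0.3976 -0.4762  0.    ]]
W strip [[ 0.3888 -0.3465  0.015 ]
 [ 0.4022 -0.3479  0.015 ]
 [ 0.3996 -0.4665  0.015 ]]
W strip [[ 0.3913 -0.343   0.03  ]
 [ 0.404  -0.3443  0.03  ]
 [ 0.4016 -0.4568  0.03  ]]
W wall top [[ 0.3935 -0.3172  0.03  ]
 [ 0.386  -0.3167  0.03  ]
 [ 0.3883 -0.4535  0.03  ]] E wall [[ 0.557  -0.471   0.03  ]
 [ 0.5693 -0.066   0.03  ]]
```

>>> jog_arm:
  plan:
    - {"dx": 0.17,"dy": 0.94,"dz": 0,"rx": 0,"ry": 0,"rz": 0,"jaw": 1}
    - {"dx": 0.17,"dy": 0.94,"dz": 0,"rx": 0,"ry": 0,"rz": 0,"jaw": 1}
    - {"dx": 0.17,"dy": 0.94,"dz": 0,"rx": 0,"ry": 0,"rz": 0,"jaw": 1}
    - {"dx": 0.17,"dy": 0.94,"dz": 0,"rx": 0,"ry": 0,"rz": 0,"jaw": 1}
    - {"dx": 0.17,"dy": 0.94,"dz": 0,"rx": 0,"ry": 0,"rz": 0,"jaw": 1}
    - {"dx": 0.17,"dy": 0.94,"dz": 0,"rx": 0,"ry": 0,"rz": 0,"jaw": 1}
    - {"dx": 0.17,"dy": 0.94,"dz": 0,"rx": 0,"ry": 0,"rz": 0,"jaw": 1}
    - {"dx": 0.17,"dy": 0.94,"dz": 0,"rx": 0,"ry": 0,"rz": 0,"jaw": 1}
    - {"dx": 0.17,"dy": 0.94,"dz": 0,"rx": 0,"ry": 0,"rz": 0,"jaw": 1}
    - {"dx": 0.17,"dy": 0.94,"dz": 0,"rx": 0,"ry": 0,"rz": 0,"jaw": 1}
    - {"dx": 0.17,"dy": 0.94,"dz": 0,"rx": 0,"ry": 0,"rz": 0,"jaw": 1}
    - {"dx": 0,"dy": 0,"dz": 0,"rx": 0,"ry": 0,"rz": 0,"jaw": 1}

```text
t: 45.8
eef_pos: [0.4678, -0.0197, 0.1619]
ee_rot: [0.0, 0.011, 1.0, 0.0]
ft_force: [0.2, -1.0, -2.4]
grip_width: 0.023
gripper_force: 89.3
```

>>> jog_arm:
  plan:
    - {"dx": 0,"dy": 0,"dz": 1,"rx": 0,"ry": 0,"rz": 0,"jaw": 1}
    - {"dx": 0,"dy": 0,"dz": 1,"rx": 0,"ry": 0,"rz": 0,"jaw": 1}
    - {"dx": 0,"dy": 0,"dz": 1,"rx": 0,"ry": 0,"rz": 0,"jaw": 1}
    - {"dx": 0,"dy": 0,"dz": 0.8,"rx": 0,"ry": 0,"rz": 0,"jaw": 1}
    - {"dx": 0,"dy": 0,"dz": 0,"rx": 0,"ry": 0,"rz": 0,"jaw": 1}
    - {"dx": 0,"dy": 0,"dz": 0,"rx": 0,"ry": 0,"rz": 0,"jaw": 1}

```text
t: 46.55
eef_pos: [0.4689, -0.0219, 0.0677]
ee_rot: [0.001, 0.013, 1.0, -0.0]
ft_force: [1.0, -0.1, -2.7]
grip_width: 0.0231
gripper_force: 89.2
```

>>> jog_arm:
  plan:
    - {"dx": 0,"dy": 0,"dz": 0.19,"rx": 0,"ry": 0,"rz": 0,"jaw": 1}
    - {"dx": 0,"dy": -0.3,"dz": 0,"rx": 0,"ry": 0,"rz": 0,"jaw": 1}
    - {"dx": 0,"dy": -0.5,"dz": 0,"rx": 0,"ry": 0,"rz": 0,"jaw": 1}
    - {"dx": 0,"dy": -0.5,"dz": 0,"rx": 0,"ry": 0,"rz": 0,"jaw": 1}
    - {"dx": 0,"dy": -0.5,"dz": 0,"rx": 0,"ry": 0,"rz": 0,"jaw": 1}
    - {"dx": 0,"dy": -0.5,"dz": 0,"rx": 0,"ry": 0,"rz": 0,"jaw": 1}
    - {"dx": 0,"dy": -0.5,"dz": 0,"rx": 0,"ry": 0,"rz": 0,"jaw": 1}
    - {"dx": 0,"dy": -0.5,"dz": 0,"rx": 0,"ry": 0,"rz": 0,"jaw": 1}
    - {"dx": 0,"dy": -0.5,"dz": 0,"rx": 0,"ry": 0,"rz": 0,"jaw": 1}
    - {"dx": 0,"dy": -0.5,"dz": 0,"rx": 0,"ry": 0,"rz": 0,"jaw": 1}
    - {"dx": 0,"dy": -0.5,"dz": 0,"rx": 0,"ry": 0,"rz": 0,"jaw": 1}
    - {"dx": 0,"dy": -0.5,"dz": 0,"rx": 0,"ry": 0,"rz": 0,"jaw": 1}

```text
t: 48.05
eef_pos: [0.465, -0.1549, 0.062]
ee_rot: [-0.0, 0.013, 1.0, -0.0]
ft_force: [0.3, 0.5, -2.9]
grip_width: 0.0234
gripper_force: 89.3
```

>>> jog_arm:
  plan:
    - {"dx": 0,"dy": -0.5,"dz": 0,"rx": 0,"ry": 0,"rz": 0,"jaw": 1}
    - {"dx": 0,"dy": -0.5,"dz": 0,"rx": 0,"ry": 0,"rz": 0,"jaw": 1}
    - {"dx": 0,"dy": -0.5,"dz": 0,"rx": 0,"ry": 0,"rz": 0,"jaw": 1}
    - {"dx": 0,"dy": -0.5,"dz": 0,"rx": 0,"ry": 0,"rz": 0,"jaw": 1}
    - {"dx": 0,"dy": -0.5,"dz": 0,"rx": 0,"ry": 0,"rz": 0,"jaw": 1}
    - {"dx": 0,"dy": -0.5,"dz": 0,"rx": 0,"ry": 0,"rz": 0,"jaw": 1}
    - {"dx": 0,"dy": -0.5,"dz": 0,"rx": 0,"ry": 0,"rz": 0,"jaw": 1}
    - {"dx": 0,"dy": -0.5,"dz": 0,"rx": 0,"ry": 0,"rz": 0,"jaw": 1}
    - {"dx": 0,"dy": -0.5,"dz": 0,"rx": 0,"ry": 0,"rz": 0,"jaw": 1}
    - {"dx": 0,"dy": -0.5,"dz": 0,"rx": 0,"ry": 0,"rz": 0,"jaw": 1}
    - {"dx": 0,"dy": -0.5,"dz": 0,"rx": 0,"ry": 0,"rz": 0,"jaw": 1}

```text
t: 49.42
eef_pos: [0.4614, -0.2924, 0.062]
ee_rot: [-0.0, 0.013, 1.0, 0.0]
ft_force: [0.6, 1.7, -1.7]
grip_width: 0.0232
gripper_force: 89.4
```

```bash
python3 w.py 5; python3 - <<'E'
import cv2,numpy as np
from h import *
b=cv2.imread('pics/raw_s5.png')[160:300,110:320]
d=bot.snapshot('side')[200:350,250:420,::-1]
out=np.zeros((600,800,3),np.uint8); out[:280,:420]=cv2.resize(b,(420,280)); out[:300,430:770]=cv2.resize(d,(340,300)); out[300:600,:400]=cv2.resize(cv2.imread('pics/raw_w5.png'),(400,300))
cv2.imwrite('pics/v5.png',out)
E
```

```text
(no output)
```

View pics/v5.png

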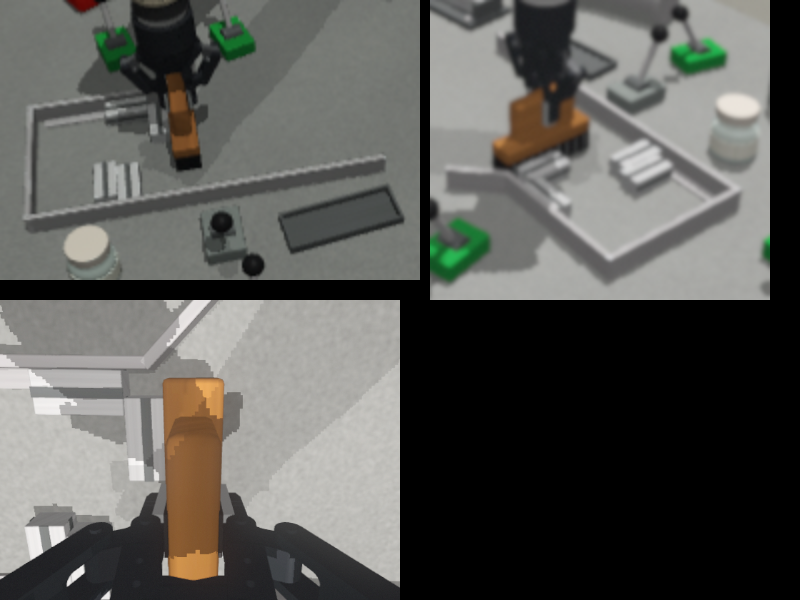

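>>> jog_arm:
  plan:
    - {"dx": -0.1,"dy": -0.4,"dz": 0,"rx": 0,"ry": 0,"rz": 0,"jaw": 1}
    - {"dx": -0.1,"dy": -0.4,"dz": 0,"rx": 0,"ry": 0,"rz": 0,"jaw": 1}
    - {"dx": -0.1,"dy": -0.4,"dz": 0,"rx": 0,"ry": 0,"rz": 0,"jaw": 1}
    - {"dx": -0.1,"dy": -0.4,"dz": 0,"rx": 0,"ry": 0,"rz": 0,"jaw": 1}
    - {"dx": -0.1,"dy": -0.4,"dz": 0,"rx": 0,"ry": 0,"rz": 0,"jaw": 1}
    - {"dx": -0.1,"dy": -0.4,"dz": 0,"rx": 0,"ry": 0,"rz": 0,"jaw": 1}

```text
t: 50.32
eef_pos: [0.4751, -0.352, 0.062]
ee_rot: [-0.0, 0.012, 1.0, 0.001]
ft_force: [-0.4, 2.4, -1.2]
grip_width: 0.0229
gripper_force: 89.5
```

>>> jog_arm:
  plan:
    - {"dx": 0,"dy": -0.4,"dz": 0,"rx": 0,"ry": 0,"rz": 0,"jaw": 1}
    - {"dx": 0,"dy": -0.4,"dz": 0,"rx": 0,"ry": 0,"rz": 0,"jaw": 1}
    - {"dx": 0,"dy": -0.3,"dz": 0,"rx": 0,"ry": 0,"rz": 0,"jaw": 1}
    - {"dx": 0,"dy": 0,"dz": 0,"rx": 0,"ry": 0,"rz": 0,"jaw": 1}

```text
t: 50.82
eef_pos: [0.4742, -0.3806, 0.0621]
ee_rot: [-0.0, 0.013, 1.0, -0.001]
ft_force: [-0.4, 0.1, -2.6]
grip_width: 0.023
gripper_force: 89.4
```

>>> jog_arm:
  plan:
    - {"dx": 0,"dy": -0.3,"dz": 0,"rx": 0,"ry": 0,"rz": 0,"jaw": 1}
    - {"dx": 0,"dy": 0,"dz": 0,"rx": 0,"ry": 0,"rz": 0,"jaw": 1}
    - {"dx": 0,"dy": 0.5,"dz": 0,"rx": 0,"ry": 0,"rz": 0,"jaw": 1}
    - {"dx": 0,"dy": 0.3,"dz": -0.5,"rx": 0,"ry": 0,"rz": 0,"jaw": 1}
    - {"dx": 0,"dy": 0,"dz": -1,"rx": 0,"ry": 0,"rz": 0,"jaw": 1}
    - {"dx": 0,"dy": 0.5,"dz": -1,"rx": 0,"ry": 0,"rz": 0,"jaw": 1}
    - {"dx": 0,"dy": 1,"dz": -1,"rx": 0,"ry": 0,"rz": 0,"jaw": 1}
    - {"dx": 0,"dy": 1,"dz": 0,"rx": 0,"ry": 0,"rz": 0,"jaw": 1}
    - {"dx": 0,"dy": 1,"dz": 0,"rx": 0,"ry": 0,"rz": 0,"jaw": 1}
    - {"dx": 0,"dy": 1,"dz": 0,"rx": 0,"ry": 0,"rz": 0,"jaw": 1}

```text
t: 52.08
eef_pos: [0.4773, -0.2527, 0.1498]
ee_rot: [-0.0, 0.012, 1.0, -0.0]
ft_force: [-0.1, 0.7, -2.8]
grip_width: 0.0232
gripper_force: 89.6
```

```bash
python3 w.py 6; python3 - <<'E'
import cv2,numpy as np
from h import *
b=cv2.imread('pics/raw_s6.png')[160:300,110:320]
d=bot.snapshot('side')[200:350,250:420,::-1]
out=np.zeros((600,800,3),np.uint8); out[:280,:420]=cv2.resize(b,(420,280)); out[:300,430:770]=cv2.resize(d,(340,300)); out[300:600,:400]=cv2.resize(cv2.imread('pics/raw_w6.png'),(400,300)); out[300:600,400:800]=cv2.resize(cv2.imread('pics/raw_s6.png'),(400,300))
cv2.imwrite('pics/v6.png',out)
E
```

```text
(no output)
```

View pics/v6.png

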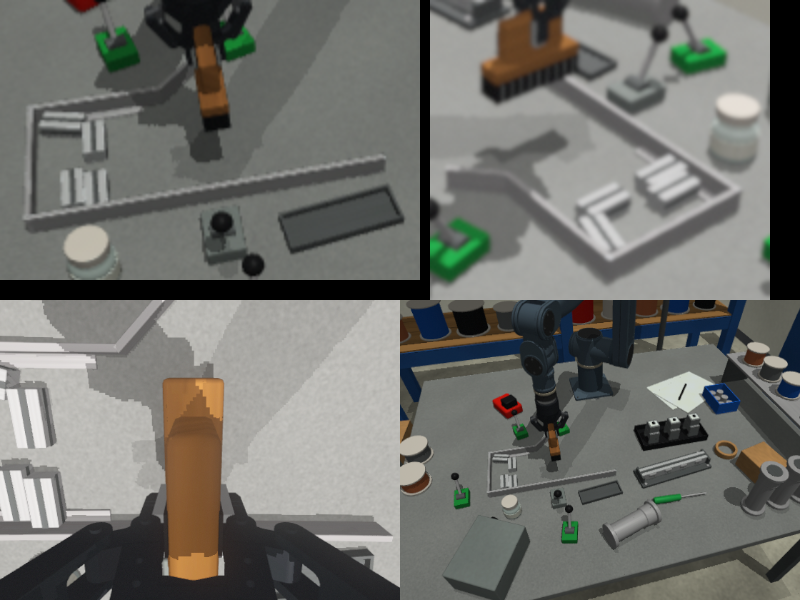

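>>> jog_arm:
  plan:
    - {"dx": -0.9,"dy": 0.72,"dz": -0.5,"rx": 0,"ry": 0,"rz": 0,"jaw": 1}
    - {"dx": -0.9,"dy": 0.72,"dz": -0.5,"rx": 0,"ry": 0,"rz": 0,"jaw": 1}
    - {"dx": -0.9,"dy": 0.72,"dz": -0.5,"rx": 0,"ry": 0,"rz": 0,"jaw": 1}
    - {"dx": -0.9,"dy": 0.72,"dz": -0.5,"rx": 0,"ry": 0,"rz": 0,"jaw": 1}
    - {"dx": -0.9,"dy": 0.72,"dz": 0,"rx": 0,"ry": 0,"rz": 0,"jaw": 1}
    - {"dx": 0,"dy": 0,"dz": 0,"rx": 0,"ry": 0,"rz": 0.95,"jaw": 1}
    - {"dx": 0,"dy": 0,"dz": 0,"rx": 0,"ry": 0,"rz": 0.95,"jaw": 1}
    - {"dx": 0,"dy": 0,"dz": 0,"rx": 0,"ry": 0,"rz": 0.95,"jaw": 1}
    - {"dx": 0,"dy": 0,"dz": 0,"rx": 0,"ry": 0,"rz": 0.95,"jaw": 1}
    - {"dx": 0,"dy": 0,"dz": 0,"rx": 0,"ry": 0,"rz": 0.95,"jaw": 1}
    - {"dx": 0,"dy": 0,"dz": 0,"rx": 0,"ry": 0,"rz": 0.95,"jaw": 1}
    - {"dx": 0,"dy": 0,"dz": 0,"rx": 0,"ry": 0,"rz": 0.95,"jaw": 1}

```text
t: 53.72
eef_pos: [0.5921, -0.1678, 0.1992]
ee_rot: [-0.0, 0.402, 0.916, -0.0]
ft_force: [-0.5, 0.4, -3.0]
grip_width: 0.0229
gripper_force: 89.4
```

>>> jog_arm:
  plan:
    - {"dx": 0,"dy": 0,"dz": 0,"rx": 0,"ry": 0,"rz": 0.95,"jaw": 1}
    - {"dx": 0,"dy": 0,"dz": 0,"rx": 0,"ry": 0,"rz": 0.95,"jaw": 1}
    - {"dx": 0,"dy": 0,"dz": 0,"rx": 0,"ry": 0,"rz": 0.95,"jaw": 1}
    - {"dx": 0,"dy": 0,"dz": 0,"rx": 0,"ry": 0,"rz": 0.95,"jaw": 1}
    - {"dx": 0,"dy": 0,"dz": 0,"rx": 0,"ry": 0,"rz": 0.95,"jaw": 1}
    - {"dx": 0,"dy": 0,"dz": 0,"rx": 0,"ry": 0,"rz": 0.8,"jaw": 1}
    - {"dx": 0,"dy": 0,"dz": 0,"rx": 0,"ry": 0,"rz": 0,"jaw": 1}

```text
t: 54.6
eef_pos: [0.5922, -0.1677, 0.1992]
ee_rot: [-0.0, 0.677, 0.736, -0.0]
ft_force: [-0.0, 0.3, -2.4]
grip_width: 0.0231
gripper_force: 89.4
```

>>> jog_arm:
  plan:
    - {"dx": 0.66,"dy": 0.98,"dz": 0,"rx": 0,"ry": 0,"rz": 0,"jaw": 1}
    - {"dx": 0.66,"dy": 0.98,"dz": 0,"rx": 0,"ry": 0,"rz": 0,"jaw": 1}
    - {"dx": 0.66,"dy": 0.98,"dz": 0,"rx": 0,"ry": 0,"rz": 0,"jaw": 1}
    - {"dx": 0,"dy": 0,"dz": 1,"rx": 0,"ry": 0,"rz": 0,"jaw": 1}
    - {"dx": 0,"dy": 0,"dz": 1,"rx": 0,"ry": 0,"rz": 0,"jaw": 1}
    - {"dx": 0,"dy": 0,"dz": 1,"rx": 0,"ry": 0,"rz": 0,"jaw": 1}
    - {"dx": 0,"dy": 0,"dz": 0.7,"rx": 0,"ry": 0,"rz": 0,"jaw": 1}
    - {"dx": 0,"dy": 0,"dz": 0,"rx": 0,"ry": 0,"rz": 0,"jaw": 1}
    - {"dx": 0,"dy": 0,"dz": 0,"rx": 0,"ry": 0,"rz": 0,"jaw": 1}

```text
t: 55.72
eef_pos: [0.6621, -0.1122, 0.1082]
ee_rot: [0.001, 0.678, 0.735, 0.0]
ft_force: [0.1, 0.7, -2.5]
grip_width: 0.023
gripper_force: 89.8
```

>>> jog_arm:
  plan:
    - {"dx": 0,"dy": -0.03,"dz": 0.9,"rx": 0,"ry": 0,"rz": 0,"jaw": 1}
    - {"dx": 0,"dy": 0,"dz": 0.5,"rx": 0,"ry": 0,"rz": 0,"jaw": 1}
    - {"dx": 0,"dy": 0,"dz": 0.2,"rx": 0,"ry": 0,"rz": 0,"jaw": 1}
    - {"dx": 0,"dy": 0,"dz": 0.08,"rx": 0,"ry": 0,"rz": 0,"jaw": 1}
    - {"dx": 0,"dy": 0,"dz": 0,"rx": 0,"ry": 0,"rz": 0,"jaw": 1}

```text
t: 56.35
eef_pos: [0.6613, -0.1121, 0.0659]
ee_rot: [0.001, 0.678, 0.735, 0.0]
ft_force: [0.1, -0.8, -2.8]
grip_width: 0.023
gripper_force: 90.0
```

Right at its original height; release and retreat to a view.

>>> jog_arm:
  plan:
    - {"dx": 0,"dy": 0,"dz": 0.04,"rx": 0,"ry": 0,"rz": 0,"jaw": 1}
    - {"dx": 0,"dy": 0,"dz": 0,"rx": 0,"ry": 0,"rz": 0,"jaw": -1}
    - {"dx": 0,"dy": 0,"dz": 0,"rx": 0,"ry": 0,"rz": 0,"jaw": -1}
    - {"dx": 0,"dy": 0,"dz": 0,"rx": 0,"ry": 0,"rz": 0,"jaw": -1}
    - {"dx": 0,"dy": 0,"dz": 0,"rx": 0,"ry": 0,"rz": 0,"jaw": -1}
    - {"dx": 0,"dy": 0,"dz": -0.8,"rx": 0,"ry": 0,"rz": 0,"jaw": -1}
    - {"dx": 0,"dy": 0,"dz": -1,"rx": 0,"ry": 0,"rz": 0,"jaw": -1}
    - {"dx": 0,"dy": 0,"dz": -1,"rx": 0,"ry": 0,"rz": 0,"jaw": -1}
    - {"dx": 0,"dy": 0,"dz": -1,"rx": 0,"ry": 0,"rz": 0,"jaw": -1}
    - {"dx": 0,"dy": 0,"dz": -1,"rx": 0,"ry": 0,"rz": 0,"jaw": -1}
    - {"dx": 0,"dy": -1,"dz": -1,"rx": 0,"ry": 0,"rz": 0,"jaw": -1}
    - {"dx": 0,"dy": -1,"dz": -1,"rx": 0,"ry": 0,"rz": 0,"jaw": -1}

```text
t: 57.85
eef_pos: [0.6107, -0.1161, 0.2365]
ee_rot: [0.001, 0.677, 0.736, 0.0]
ft_force: [1.6, -0.4, -0.4]
grip_width: 0.0854
gripper_force: 0.0
```

>>> jog_arm:
  plan:
    - {"dx": 0,"dy": -1,"dz": 0,"rx": 0,"ry": 0,"rz": 0,"jaw": -1}
    - {"dx": 0,"dy": -1,"dz": 0,"rx": 0,"ry": 0,"rz": 0,"jaw": -1}
    - {"dx": 0,"dy": -1,"dz": 0,"rx": 0,"ry": 0,"rz": 0,"jaw": -1}
    - {"dx": 0,"dy": -1,"dz": 0,"rx": 0,"ry": 0,"rz": 0,"jaw": -1}
    - {"dx": 0,"dy": 0,"dz": 0,"rx": 0,"ry": 0,"rz": 0,"jaw": -1}
    - {"dx": 0,"dy": 0,"dz": 0,"rx": 0,"ry": 0,"rz": 0,"jaw": -1}

```text
t: 58.6
eef_pos: [0.5121, -0.1244, 0.2352]
ee_rot: [0.001, 0.678, 0.735, 0.001]
ft_force: [-0.0, 0.4, 0.2]
grip_width: 0.0859
gripper_force: 0.0
```

```bash
python3 w.py 7; python3 - <<'E'
import cv2,numpy as np
from h import *
s=cv2.imread('pics/raw_s7.png'); d=bot.snapshot('side')[:,:,::-1]
out=np.zeros((600,800,3),np.uint8); out[:300,:400]=cv2.resize(s[150:315,110:330],(400,300)); out[:300,400:]=cv2.resize(s[140:272,270:446],(400,300))
out[300:,:400]=cv2.resize(d,(400,300)); out[300:,400:]=cv2.resize(s,(400,300))
cv2.imwrite('pics/v7.png',out)
E
```

```text
(no output)
```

View pics/v7.png

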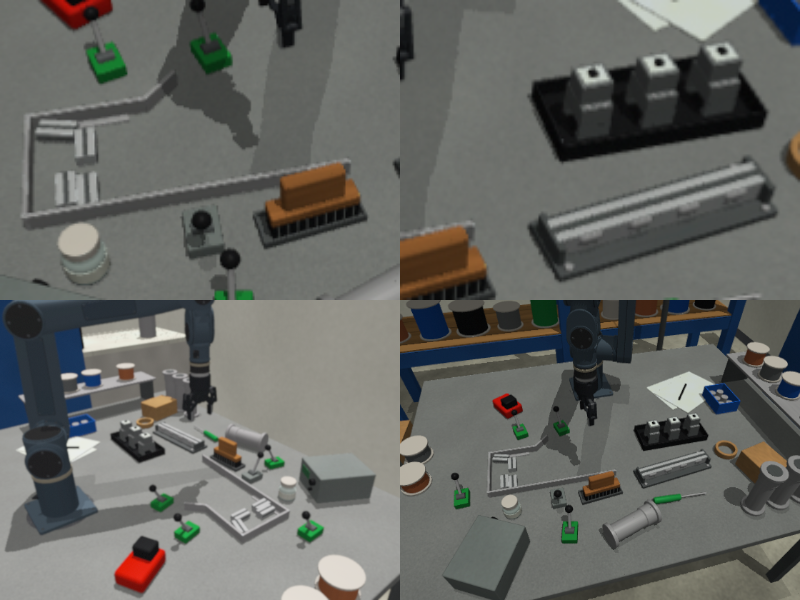

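The picture shows the brush in its holder, four offcuts in the bay, three blocks upright in the tray and the lever off.

```bash
python3 -c "
from station import bot
print(bot.finish_job())"
```

```text
the job is handed in; nothing more can be done
None
```

The job is handed in; no verdict came back, but the last pictures show the isolator fully off, all three relay blocks upright in the tray, all four offcuts well into the bay, the brush in its holder, and the tape, screwdriver and jar not touched.

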